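# Turn and close the hood junction box in its slide-jaw holder, clear old terminals

### The arm

A 6-joint arm with a two-finger parallel gripper is mounted at the origin on the work surface. World frame = base frame: x ahead of the robot, y to its left, z up, the work surface at z = 0. Lengths are in m, angles in degrees, forces in N, time in s.
With the tool pointing down it reaches from about 0.3 to 0.875 m from the base axis. Payload 6.4 kg.
Tool frame: the origin (TCP) lies at the very end of the fingers, on their centre line; the grasp point (between the pads) lies 19 mm behind it; z points along the fingers, y is the line along which they close (so a half turn about z gives the same grasp; the last joint's range is limited). The gripper opens to 88 mm and grips with 3 to 60 N. Pads are 18 mm wide; open, the fingers measure 123 mm over their backs; the gripper's body (75 mm by 187 mm) begins 45 mm behind the grasp point.
Start: joints at [-85.101, 10.359, 92.074, -0, 77.567, -11.82], TCP at [0.165, -0.551, 0.239] pointing down, gripper open.
Joint ranges: [-171.53, 171.53], [-51.25, 118.39], [17.06, 147.69], [-65.23, 245.23], [0, 150.52], [-178.68, 178.68]. Speed limits (degrees/s): [147.25, 147.25, 172.46, 180, 180, 180].

### API

Orientations are given as [roll, pitch, yaw] about the fixed x, y, z axes, in that order (R = Rz(yaw) Ry(pitch) Rx(roll)).
In Python, from rig import sense, camera, camera_info, hand_in gives the robot as it stands.
- The arm moves only by the tool step_arm, never from a script. Its argument "commands" is a list of rows, each an object of numbers: "x", "y", "z": the shift along the tool's x, y, z in m; "rx", "ry", "rz": the turn, a rotation vector about the tool's x, y, z in rad; "jaw": the closure, from 0 (fully open) to 1 (shut). A call has 1 to 20 rows; each row shifts and turns the commanded pose from where the row before left it, along the tool's axes as they then stand; what a row does not reach is not made up. A row lasts 1/10 s, in which the tool goes at most 50 mm and 8.59 degrees, less where a joint would pass 70% of its speed; a pose out of reach is approached as far as the arm can. A call with a gripper value outside its range is refused whole. The fingers move at their own pace and stop on an object; "grip_force" is the grip in N (left out, the last holds). Time passes only in rows, so rows that do not move let the fingers close. It gives the time, the measured TCP pose, the force, the opening and the grip force at its end, in the units of the state.
- sense(): the state, without advancing time (a new reading comes with each control period).
- camera(name): name is "scene" or "top"; returns the picture (480x640x3 uint8, red, green, blue); there is no depth.
- camera_info(name): a dict with "fx", "fy", "cx", "cy" (pixels), "k1" (the pictures are not rectified: a ray, as slopes to the right and down, at radius r is drawn at 1 + k1 r^2 times it, then the intrinsics apply), "eye" and "rotation" of the camera in the world. Camera axes: x right, y up, looking along -z (the intrinsics and any distortion apply to the point x, -y, -z); pixel columns grow to the right and rows downward; lengths in m; the calibration is good to about 2 mm. A picture is of the moment at which its call begins. camera_info takes no time and is no camera call.
- hand_in(): hands the job in; it is judged then, once.
The state is a dict: "time": time; "joints": joint angles; "joint_vel": joint speeds; "joint_torque": joint torques, N m; "tcp_pos": TCP position; "tcp_rot": TCP orientation; "ft_force": force on the tool from outside, world axes, zero at the start; "wrist_torque": the same for the moment, N m; "grip_width": finger opening in m; "gripper_force": force on a finger pad.
Only numpy, scipy, OpenCV 4.12 (cv2) and the standard library are available. Lean on these libraries where they do the work, as an engineer would, in place of code of your own. Each camera call takes 0.05 s, during which the arm holds its last target. There are 200 camera calls.

### The job

The chimney hood's aluminium junction box is clamped on its side in the slide-jaw holder: open the jaw, tip the box a quarter turn so that its open side looks straight up, stand it back squarely in the middle of the jaws on the bed and close the sliding jaw fully against it. Then lay the cover plate over the opening with its lip inside and press it down firmly so that it sits level on the rim, with the box still clamped. Drop every old ceramic terminal block that lies on the granite into the wire basket, and leave the other kitchen things where they are.

Things in the scene. Friction and masses are not known exactly. Their poses are not given: they have to be found in the camera images.
- holder: Slide-jaw holder fixed to the counter: dark steel bed 250 mm long (x -65 to +185), 46 wide (y), 12 high; two steel jaws 36 wide (y), tops 30 above the counter. Origin on the counter; x runs from the fixed to the sliding jaw, z up. The fixed jaw's gripping face is at x = -23 mm (jaw 18 thick, from x = -41); the sliding jaw moves along x. The box stands on the bed's top, 12 mm up.
- jaw (a joint): Travel of the sliding jaw, m, 0 to 0.055, growing as it opens (towards the holder's +x). The clear gap between the jaw faces is 30 mm + this value. It stays where it is left and takes about 6 N to slide.
- jaw_handle (a point): Top centre of the upright round steel post (14 mm thick) on the sliding jaw's tail, moving with it; its top is 60 mm above the counter and the upper 35 mm can be gripped from above. It is 75 mm beyond the sliding jaw's face (jaw 14 mm thick; tail 30 mm wide, its top 20 mm above the counter).
- jbox: Aluminium junction box, 0.25 kg: 46 mm along its x, 50 along y, 40 along z, walls 4 (opening 42 in y by 32 in z). Origin at its centre; x points out of the open side. At the start its axes are along the holder's, open side to the sliding jaw, 46 mm between the jaws. Turned as asked, its x points up, its 40 mm lie between the jaws, and its rim is 58 mm above the counter.
- jbox_mouth (a point): Centre of the box's open side, in the plane of its rim (23 mm along the box's x).
- cover: Aluminium cover plate, 0.06 kg: flange 46 mm (x) by 56 (y), 4 thick, with a 26 by 36 lip 5 deep under its middle; it lies on the lip, flange 5 mm up. Origin: centre of the flange's underside, z up. Its 46 mm go along the box's 40 (box z), its 56 along the box's 50 (box y); seated, its origin is at the box's mouth and it overhangs the box 3 mm all round.
- block1: Old white ceramic terminal block with two brass screws on top, 48 mm (x) by 22 mm (y) by 20 mm high, 0.06 kg, lying on the counter; origin at the centre of its underside. May be absent.
- block2: Old white ceramic terminal block with two brass screws on top, 48 mm (x) by 22 mm (y) by 20 mm high, 0.06 kg, lying on the counter; origin at the centre of its underside. May be absent.
- block3: Old white ceramic terminal block with two brass screws on top, 48 mm (x) by 22 mm (y) by 20 mm high, 0.06 kg, lying on the counter; origin at the centre of its underside. May be absent.
- block4: Old white ceramic terminal block with two brass screws on top, 48 mm (x) by 22 mm (y) by 20 mm high, 0.06 kg, lying on the counter; origin at the centre of its underside. May be absent.
- basket: Open wire basket fixed on the counter, 160 mm (x) by 130 mm (y), 70 mm high, wire walls 4 mm thick; origin under its centre, z up.
- basket_in (a point): Centre of the basket's inner floor, 4 mm above the counter.
- weight: Bystander: steel pressure-cooker weight, 42 mm across, 52 mm tall; origin at its foot.
- salt_jar: Bystander: white ceramic salt jar with a closed lid, 80 mm across, 92 mm tall; origin at its foot.
- steamer_plate: Bystander: round aluminium steamer plate, 144 mm across, 12 mm high; origin at its underside.
- pepper_mill: Bystander: dark wooden pepper mill, 56 mm across, 170 mm tall; origin at its foot.
- screwdriver: Bystander: screwdriver with a black handle, lying along its x.
- spice_tin: Bystander: steel spice tin, 54 mm across, 50 mm tall; origin at its foot.
- mug: Bystander: blue ceramic mug, 80 mm across, 90 mm tall; origin at its foot.
Not all that is in view belongs to the job. What is meant by the cover is not black or blue, and is the larger of those in its own colour.

How it is judged (in metres and radians):
On the way, in this order (a step that is already met when the one before it is completed fails the run):
1. the junction box stands on the holder's bed with its open side up and the sliding jaw is closed against it (angle between jbox's own x axis and vertical below 0.1 rad and angle between the z axis of jbox and the x axis of holder, either way round below 0.12 rad and x of jbox in the frame of holder between -0.007 and 0.001 m and y of jbox in the frame of holder between -0.014 and 0.014 m and z of jbox in the frame of holder between 0.032 and 0.038 m and value of joint jaw between 0.0075 and 0.0125 m), for 0.3 s.
2. the cover is pressed down (over 4 N) onto the rim of the clamped box, level and with its lip in the opening (all of step 1 and angle between cover's own z axis and vertical below 0.06 rad and x of cover in the frame of jbox between 0.021 and 0.025 m and y of cover in the frame of jbox between -0.006 and 0.006 m and z of cover in the frame of jbox between -0.006 and 0.006 m and contact force between cover and jbox above 4 N), for 0.1 s.
At the end, for the whole second after the job is handed in: Box on the bed, open side up (0.1 rad), square to the jaws (0.12 rad), against the fixed jaw (4 mm), mid-jaw (14 mm), sliding jaw closed on it (gap 40, 2.5 mm); cover level (0.06 rad) on the rim (2 mm), centred (6 mm); every block present in the basket; all released and at rest (all of step 1 and angle between cover's own z axis and vertical below 0.06 rad and x of cover in the frame of jbox between 0.021 and 0.025 m and y of cover in the frame of jbox between -0.006 and 0.006 m and z of cover in the frame of jbox between -0.006 and 0.006 m and x of block1 in the frame of basket_in between -0.076 and 0.076 m and y of block1 in the frame of basket_in between -0.061 and 0.061 m and z of block1 in the frame of basket_in between -0.01 and 0.06 m and x of block2 in the frame of basket_in between -0.076 and 0.076 m and y of block2 in the frame of basket_in between -0.061 and 0.061 m and z of block2 in the frame of basket_in between -0.01 and 0.06 m and x of block3 in the frame of basket_in between -0.076 and 0.076 m and y of block3 in the frame of basket_in between -0.061 and 0.061 m and z of block3 in the frame of basket_in between -0.01 and 0.06 m and x of block4 in the frame of basket_in between -0.076 and 0.076 m and y of block4 in the frame of basket_in between -0.061 and 0.061 m and z of block4 in the frame of basket_in between -0.01 and 0.06 m and linear speed of each of block1, block2, block3, block4, jbox, cover below 0.02 m/s); the robot touches nothing.
It fails at once if another kitchen thing is moved more than 5 cm (distance of any of weight, salt_jar, steamer_plate, pepper_mill, screwdriver, spice_tin, mug from where it was at the start of the episode above 0.05 m).
Of block1, block2, block3, block4 only 2 to 4 are there at a start; the rules pass over those that are not, and their reading is None.
At some moment in a run one of block1, block2, block3, block4, cover may be knocked a few centimetres aside while the robot is not near it.
It also fails if it takes over 210 s, if anything falls off the work surface, if the arm or the gripper's body presses on something with over 40 N, if the wrist force passes 120 N, or if a joint passes its speed limit or range.

## Working session

There is one attempt and no reset: what is moved stays moved. The work goes in short steps, Python scripts to look and compute and a tool call to move; the robot and the scene stay as the last step left them, time stands still between calls to the robot, and variables do not carry over. Pictures are saved under pics/ and viewed, at most 14 in all, crops included, and the job is handed in when it is done.

Besides the shell and the picture viewer there is one more tool, called after "Emit:" by a JSON object that holds its "api" and its "payload", one argument or row to a line. step_arm: Moves the arm, as the interface text tells. Its arguments: {"type":"object","properties":{"commands":{"type":"array"},"grip_force":{"type":"number"}},"required":["commands"]}

```bash
ls; mkdir -p pics; python3 - <<'E'
from rig import *
import cv2
for n in("scene","top"):
    cv2.imwrite(f"pics/{n}0.png",camera(n)[:,:,::-1]); print(n,camera_info(n))
print(sense())
E
```

```text
pics
scene {'fx': 485.06969522512026, 'fy': 485.06969522512026, 'cx': 321.6083642879677, 'cy': 242.08142380492427, 'k1': 0.026639385889223547, 'eye': array([ 0.95484989, -0.6523751 ,  0.80574417]), 'rotation': array([45.20180239,  0.40731109, 30.38457934])}
top {'fx': 467.01171072911785, 'fy': 467.01171072911785, 'cx': 324.3979780742526, 'cy': 243.92788178799785, 'k1': -0.04371344636449597, 'eye': array([ 0.45092152, -0.0271916 ,  1.32136866]), 'rotation': array([  4.64898209,  -0.77013089, -90.22334375])}
{'time': 0.1, 'joints': array([-8.50995089e+01,  1.03976732e+01,  9.21266464e+01,  8.20319542e-04,
        7.75673056e+01, -1.18191727e+01]), 'joint_vel': array([ 0.01432957, -0.09105118, -0.22385277,  0.03688245,  0.02748856,
       -0.01945591]), 'joint_torque': array([ 1.11355843e-03, -4.34819126e+01, -3.42695618e+01,  7.05013541e-02,
        3.40598600e-02, -3.08034396e-05]), 'tcp_pos': array([ 0.1654088 , -0.5501849 ,  0.23789381]), 'tcp_rot': array([-1.79910481e+02, -1.95507964e-02,  1.67194713e+01]), 'ft_force': array([ 0.17209819, -0.68470201,  0.2744605 ]), 'wrist_torque': array([-0.01488352, -0.00162537, -0.01868903]), 'gripper_force': 0.0, 'grip_width': 0.08789725024146423}
```

View pics/scene0.png

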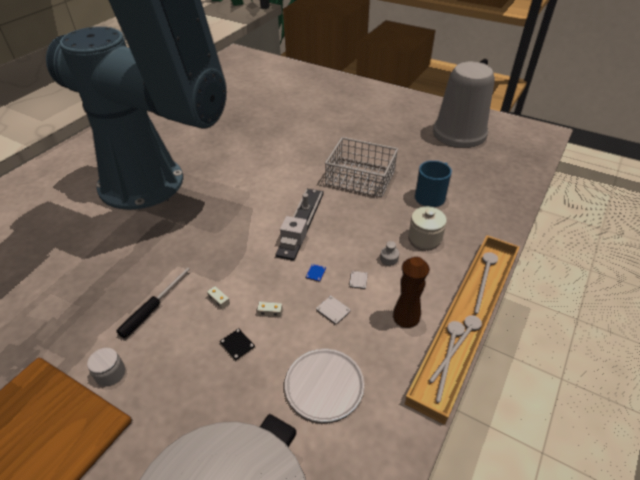

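View pics/top0.png

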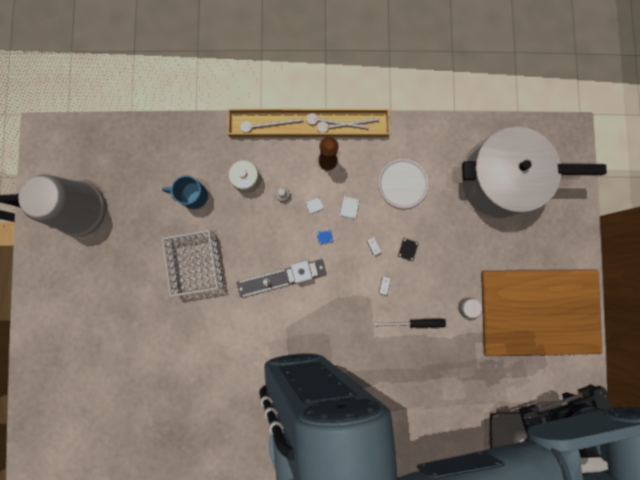

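Cover candidates, in top-view pixels: black plate (408,250), blue plate (325,237), larger silver plate (349,208) and smaller silver plate (315,205). The description rules out black and blue, so I choose the larger silver one at (349,208), scene (333,310). Two blocks show at top (374,246) and (385,286). The holder runs from (240,288) to (325,268), with the box at (302,271). I'll check these in one close crop.

```bash
cat > h.py <<'E'
import numpy as np, cv2
from rig import *
from scipy.spatial.transform import Rotation as R
def rays(n,px):
    c=camera_info(n); K=np.array([[c['fx'],0,c['cx']],[0,c['fy'],c['cy']],[0,0,1]])
    u=cv2.undistortPoints(np.array(px,float).reshape(-1,1,2),K,np.array([c['k1'],0,0,0.]))[:,0]
    d=np.c_[u[:,0],-u[:,1],-np.ones(len(u))]
    return c['eye'],R.from_euler('xyz',c['rotation'],degrees=True).apply(d)
def plane(n,px,z):
    e,d=rays(n,px); return e+d*((z-e[2])/d[:,2])[:,None]
def proj(n,P):
    c=camera_info(n); p=R.from_euler('xyz',c['rotation'],degrees=True).inv().apply(np.atleast_2d(P)-c['eye'])
    s=np.c_[p[:,0],-p[:,1]]/-p[:,2:]; s=s*(1+c['k1']*(s**2).sum(1))[:,None]
    return s*[c['fx'],c['fy']]+[c['cx'],c['cy']]
def tri(pa,pb):
    e1,d1=rays('top',[pa]);e2,d2=rays('scene',[pb]);d1=d1[0];d2=d2[0]
    t=np.linalg.lstsq(np.c_[d1,-d2],e2-e1,rcond=None)[0]
    return (e1+t[0]*d1+e2+t[1]*d2)/2, np.linalg.norm(e1+t[0]*d1-e2-t[1]*d2)
E
python3 - <<'E'
from h import *
t=cv2.imread('pics/top0.png');s=cv2.imread('pics/scene0.png')
a=cv2.resize(t[190:300,230:430],(800,440),interpolation=cv2.INTER_CUBIC)
cv2.imwrite('pics/c1.png',a)
b=cv2.resize(s[180:330,200:400],(800,600),interpolation=cv2.INTER_CUBIC)
cv2.imwrite('pics/c2.png',b)
E
```

```text
(no output)
```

View pics/c1.png

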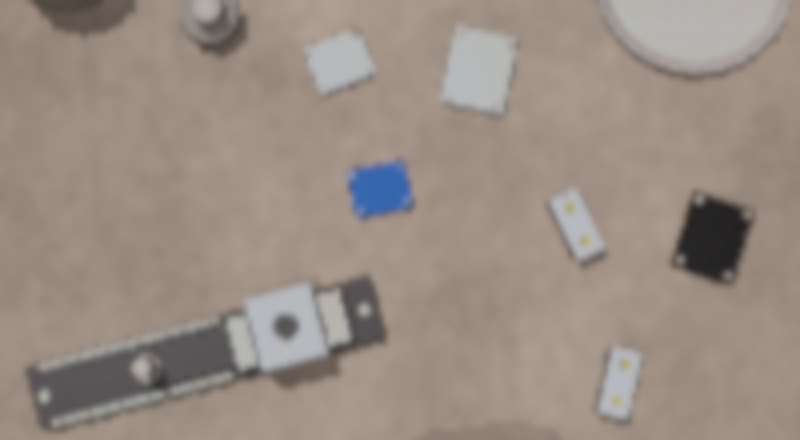

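View pics/c2.png

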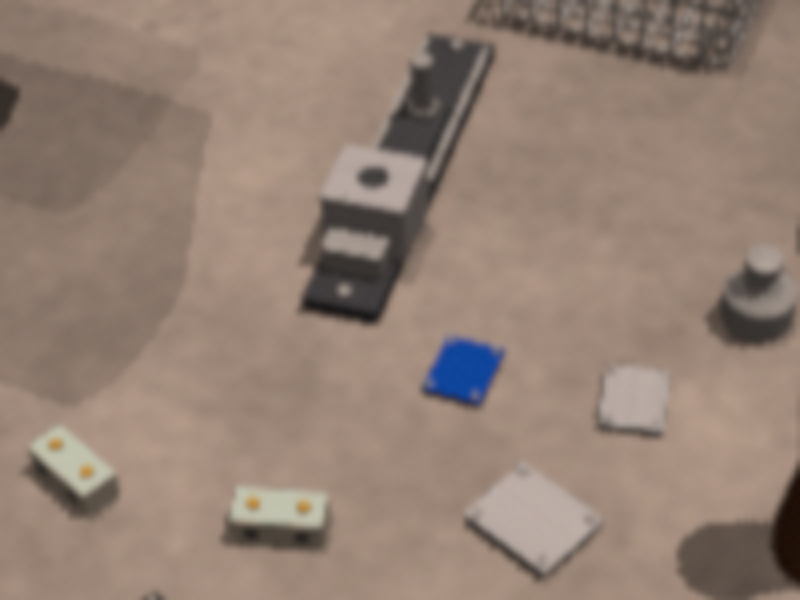

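The crops show the larger silver plate at crop1 (479,70), i.e. top (350,207), and the smaller one at (340,62). There are two white blocks, the box top is at crop1 (286,327), and the jaw post is at (147,366). The fixed jaw is on the right, so the holder's +x points left in the image.

```bash
cat >> h.py <<'E'
def rect(img,box,thr,n,z):
    x0,y0,x1,y1=box; g=cv2.resize(img[y0:y1,x0:x1],None,fx=4,fy=4,interpolation=cv2.INTER_CUBIC)
    m=(g.min(2)>thr).astype('uint8'); cs=cv2.findContours(m,0,2)[0]; c=max(cs,key=cv2.contourArea)
    r=cv2.minAreaRect(c); px=(cv2.boxPoints(r)+.5)/4-.5+[x0,y0]
    P=plane(n,px,z)[:,:2]; e=[P[1]-P[0],P[2]-P[1]]; L=[np.linalg.norm(v) for v in e]; l=e[int(np.argmax(L))]
    return P.mean(0).round(4), np.array(L).round(4), round(np.degrees(np.arctan2(l[1],l[0]))%180,1)
E
python3 - <<'E'
from h import *
t=cv2.imread('pics/top0.png')
for nm,b,z in(('cover',(336,192,364,224),.009),('small',(303,194,329,219),.009),('blkA',(364,234,388,259),.02),('blkB',(376,274,396,298),.02),('box',(288,256,315,286),.052)):
    for thr in (140,155,170): print(nm,thr,*rect(t,b,thr,'top',z))
c=lambda x,y:(x/4+230-.4,y/4+190-.4)
bed=plane('top',[c(369,277),c(385,340),c(43,428),c(30,370)],.012)[:,:2];print(bed)
d=bed[2]+bed[3]-bed[0]-bed[1];print('holder yaw',np.degrees(np.arctan2(d[1],d[0])),np.linalg.norm(d)/2)
print('handle',tri(c(145,362),(420/4+200-.4,60/4+180-.4)),plane('top',[c(145,362)],.06))
k=np.array([[163,238],[210,231],[216,232],[224,292],[172,297]])
print('basket rim',plane('top',k,.07)[:,:2])
for k,p in dict(weight=(282,193),jar=(243,175),mug=(190,192),mill=(329,153),steam=(403,184),tin=(471,308),sdtip=(376,324),blue=(325,237),black=(408,250)).items(): print(k,plane('top',[p],.03)[0].round(3))
E
```

```text
cover 140 [ 0.6635 -0.1152] [0.0602 0.0524] 167.8
cover 155 [ 0.6631 -0.1163] [0.0561 0.0468] 167.2
cover 170 [ 0.6633 -0.1161] [0.0527 0.0437] 168.4
small 140 [ 0.6787 -0.0136] [0.0483 0.0573] 21.4
small 155 [ 0.6699 -0.0168] [0.0438 0.0365] 113.1
small 170 [ 0.6697 -0.0169] [0.0405 0.0323] 113.0
blkA 140 [ 0.5531 -0.1835] [0.0245 0.0503] 26.4
blkA 155 [ 0.5527 -0.1835] [0.0215 0.0473] 25.9
blkA 170 [ 0.5523 -0.1834] [0.0186 0.0441] 25.9
blkB 140 [ 0.4418 -0.2125] [0.0509 0.0247] 167.6
blkB 155 [ 0.4412 -0.2121] [0.0476 0.0217] 167.6
blkB 170 [ 0.4412 -0.2122] [0.0444 0.0188] 167.6
box 140 [0.4812 0.0181] [0.0797 0.0535] 103.9
box 155 [0.4786 0.0266] [0.061  0.0506] 104.6
box 170 [0.4804 0.0195] [0.0429 0.0472] 15.1
[[ 0.51535055 -0.03789363]
 [ 0.47119467 -0.04893596]
 [ 0.41074455  0.18958036]
 [ 0.45106644  0.19902994]]
holder yaw 104.70055427398955 0.2457649858604454
handle (array([0.45481996, 0.11215568, 0.06191669]), np.float64(0.003455924150708529)) [[0.45621326 0.1134093  0.06      ]]
basket rim [[0.56986001 0.39022187]
 [0.58841717 0.26355157]
 [0.58566085 0.24732207]
 [0.42482955 0.22369844]
 [0.41179153 0.36251848]]
weight [0.699 0.073 0.03 ]
jar [0.751 0.183 0.03 ]
mug [0.703 0.331 0.03 ]
mill [ 0.813 -0.059  0.03 ]
steam [ 0.725 -0.267  0.03 ]
tin [ 0.377 -0.45   0.03 ]
sdtip [ 0.335 -0.186  0.03 ]
blue [ 0.575 -0.047  0.03 ]
black [ 0.538 -0.278  0.03 ]
```

```bash
cat >> h.py <<'E'
def cur():
    s=sense(); return s['tcp_pos'],R.from_euler('xyz',s['tcp_rot'],degrees=True)
def go(p,rot):
    "first turn (tool rotvec, rad) then shift in the turned tool frame"
    p0,r0=cur(); r=R.from_euler('xyz',rot,degrees=True)
    print('turn',(r0.inv()*r).as_rotvec().round(4),'shift',r.inv().apply(np.array(p)-p0).round(4))
O=np.array([.480,.0185]); YAW=104.5
def H(x,y,z):
    c,s=np.cos(np.radians(YAW)),np.sin(np.radians(YAW)); return np.array([O[0]+c*x-s*y,O[1]+s*x+c*y,z])
E
python3 - <<'E'
from h import *
print(H(.098,0,.06)); go([.4557,.113,.12],[180,0,14.5])
E
```

```text
[0.45546276 0.11337847 0.06      ]
turn [-0.0016 -0.0003  0.0387] shift [ 0.4471 -0.5694  0.1179]
```

Emit:
{"api": "step_arm", "payload": {
  "commands": [
    {"rz": 0.039,"jaw": 0.4},
    {"x": 0.0248,"y": -0.0316},
    {"x": 0.0248,"y": -0.0316},
    {"x": 0.0248,"y": -0.0316},
    {"x": 0.0248,"y": -0.0316},
    {"x": 0.0248,"y": -0.0316},
    {"x": 0.0248,"y": -0.0316},
    {"x": 0.0248,"y": -0.0316},
    {"x": 0.0248,"y": -0.0316},
    {"x": 0.0248,"y": -0.0316},
    {"x": 0.0248,"y": -0.0316},
    {"x": 0.0248,"y": -0.0316},
    {"x": 0.0248,"y": -0.0316},
    {"x": 0.0248,"y": -0.0316},
    {"x": 0.0248,"y": -0.0316},
    {"x": 0.0248,"y": -0.0316},
    {"x": 0.0248,"y": -0.0316},
    {"x": 0.0248,"y": -0.0316},
    {"x": 0.0248,"y": -0.0316}
  ]
}}

```text
$.commands[0]: bad value
```

```bash
python3 - <<'E'
from h import *
t=camera('scene'); cv2.imwrite('pics/s1.png',t[:,:,::-1])
go([.4557,.113,.032],[180,0,14.5]); print(sense())
E
```

```text
turn [-0.0013 -0.0003  0.0388] shift [ 0.4471 -0.5695  0.206 ]
{'time': 0.15, 'joints': array([-8.51015469e+01,  1.03918951e+01,  9.21177776e+01,  1.02856311e-03,
        7.75682275e+01, -1.18223667e+01]), 'joint_vel': array([-0.0502589 , -0.0939896 , -0.21408388, -0.0131831 ,  0.02149721,
       -0.01854509]), 'joint_torque': array([ 1.46700899e-03, -4.34231687e+01, -3.42171979e+01,  7.03069777e-02,
        3.56465369e-02, -8.06874891e-05]), 'tcp_pos': array([ 0.16539724, -0.55027138,  0.23802533]), 'tcp_rot': array([-1.79923958e+02, -1.69428797e-02,  1.67205864e+01]), 'ft_force': array([-0.14760404, -0.47726907, -0.03917169]), 'wrist_torque': array([ 0.00281929, -0.03540367, -0.03218747]), 'gripper_force': 0.0, 'grip_width': 0.08826893760363928}
```

Emit:
{"api": "step_arm", "payload": {
  "commands": [
    {"x": 0,"y": 0,"z": 0,"rx": 0,"ry": 0,"rz": 0.039,"jaw": 0.4}
  ]
}}

```text
time: 0.25
tcp_pos: [0.1654, -0.5504, 0.2382]
tcp_rot: [-179.9, -0.0, 14.5]
ft_force: [-1.4, 0.1, -0.3]
grip_width: 0.082
gripper_force: 0.0
```

Emit:
{"api": "step_arm", "payload": {
  "commands": [
    {"x": 0.0248,"y": -0.0316,"z": 0,"rx": 0,"ry": 0,"rz": 0,"jaw": 0.4},
    {"x": 0.0248,"y": -0.0316,"z": 0,"rx": 0,"ry": 0,"rz": 0,"jaw": 0.4},
    {"x": 0.0248,"y": -0.0316,"z": 0,"rx": 0,"ry": 0,"rz": 0,"jaw": 0.4},
    {"x": 0.0248,"y": -0.0316,"z": 0,"rx": 0,"ry": 0,"rz": 0,"jaw": 0.4},
    {"x": 0.0248,"y": -0.0316,"z": 0,"rx": 0,"ry": 0,"rz": 0,"jaw": 0.4},
    {"x": 0.0248,"y": -0.0316,"z": 0,"rx": 0,"ry": 0,"rz": 0,"jaw": 0.4},
    {"x": 0.0248,"y": -0.0316,"z": 0,"rx": 0,"ry": 0,"rz": 0,"jaw": 0.4},
    {"x": 0.0248,"y": -0.0316,"z": 0,"rx": 0,"ry": 0,"rz": 0,"jaw": 0.4},
    {"x": 0.0248,"y": -0.0316,"z": 0,"rx": 0,"ry": 0,"rz": 0,"jaw": 0.4},
    {"x": 0.0248,"y": -0.0316,"z": 0,"rx": 0,"ry": 0,"rz": 0,"jaw": 0.4},
    {"x": 0.0248,"y": -0.0316,"z": 0,"rx": 0,"ry": 0,"rz": 0,"jaw": 0.4},
    {"x": 0.0248,"y": -0.0316,"z": 0,"rx": 0,"ry": 0,"rz": 0,"jaw": 0.4},
    {"x": 0.0248,"y": -0.0316,"z": 0,"rx": 0,"ry": 0,"rz": 0,"jaw": 0.4},
    {"x": 0.0248,"y": -0.0316,"z": 0,"rx": 0,"ry": 0,"rz": 0,"jaw": 0.4},
    {"x": 0.0248,"y": -0.0316,"z": 0,"rx": 0,"ry": 0,"rz": 0,"jaw": 0.4},
    {"x": 0.0248,"y": -0.0316,"z": 0,"rx": 0,"ry": 0,"rz": 0,"jaw": 0.4},
    {"x": 0.0248,"y": -0.0316,"z": 0,"rx": 0,"ry": 0,"rz": 0,"jaw": 0.4},
    {"x": 0.0248,"y": -0.0316,"z": 0,"rx": 0,"ry": 0,"rz": 0,"jaw": 0.4},
    {"x": 0,"y": 0,"z": 0,"rx": 0,"ry": 0,"rz": 0,"jaw": 0.4}
  ]
}}

```text
time: 2.15
tcp_pos: [0.456, 0.1153, 0.2385]
tcp_rot: [-179.9, -0.0, 14.7]
ft_force: [-1.0, -0.4, -0.0]
grip_width: 0.0527
gripper_force: 0.0
```

```bash
python3 - <<'E'
from h import *
go([.4557,.113,.032],[180,0,14.5]); print(sense()['tcp_pos'],sense()['joints'])
E
```

```text
turn [-0.0013 -0.0003  0.0043] shift [-0.0009  0.0021  0.2065]
[0.45604231 0.11528486 0.23847296] [-3.66890713e-01 -3.40318334e+00  1.06621398e+02  7.60964750e-02
  7.67838938e+01  7.48686106e+01]
```

Emit:
{"api": "step_arm", "payload": {
  "grip_force": 30,
  "commands": [
    {"x": -0.001,"y": 0.002,"z": 0.04,"rx": 0,"ry": 0,"rz": 0.004,"jaw": 0.4},
    {"x": 0,"y": 0,"z": 0.04,"rx": 0,"ry": 0,"rz": 0,"jaw": 0.4},
    {"x": 0,"y": 0,"z": 0.04,"rx": 0,"ry": 0,"rz": 0,"jaw": 0.4},
    {"x": 0,"y": 0,"z": 0.04,"rx": 0,"ry": 0,"rz": 0,"jaw": 0.4},
    {"x": 0,"y": 0,"z": 0.03,"rx": 0,"ry": 0,"rz": 0,"jaw": 0.4},
    {"x": 0,"y": 0,"z": 0.016,"rx": 0,"ry": 0,"rz": 0,"jaw": 0.4},
    {"x": 0,"y": 0,"z": 0,"rx": 0,"ry": 0,"rz": 0,"jaw": 1},
    {"x": 0,"y": 0,"z": 0,"rx": 0,"ry": 0,"rz": 0,"jaw": 1},
    {"x": 0,"y": 0,"z": 0,"rx": 0,"ry": 0,"rz": 0,"jaw": 1},
    {"x": 0,"y": 0,"z": 0,"rx": 0,"ry": 0,"rz": 0,"jaw": 1},
    {"x": 0,"y": 0,"z": 0,"rx": 0,"ry": 0,"rz": 0,"jaw": 1},
    {"x": 0,"y": 0,"z": 0,"rx": 0,"ry": 0,"rz": 0,"jaw": 1},
    {"x": 0,"y": 0,"z": 0,"rx": 0,"ry": 0,"rz": 0,"jaw": 1},
    {"x": 0,"y": 0,"z": 0,"rx": 0,"ry": 0,"rz": 0,"jaw": 1}
  ]
}}

```text
time: 3.55
tcp_pos: [0.4546, 0.1141, 0.0339]
tcp_rot: [-179.6, -0.2, 14.2]
ft_force: [-2.3, 26.2, 3.8]
grip_width: 0.0131
gripper_force: 30.0
```

Emit:
{"api": "step_arm", "payload": {
  "commands": [
    {"x": 0,"y": -0.009,"z": 0,"rx": 0,"ry": 0,"rz": 0,"jaw": 1},
    {"x": 0,"y": -0.009,"z": 0,"rx": 0,"ry": 0,"rz": 0,"jaw": 1},
    {"x": 0,"y": -0.009,"z": 0,"rx": 0,"ry": 0,"rz": 0,"jaw": 1},
    {"x": 0,"y": -0.009,"z": 0,"rx": 0,"ry": 0,"rz": 0,"jaw": 1},
    {"x": 0,"y": 0,"z": 0,"rx": 0,"ry": 0,"rz": 0,"jaw": 1},
    {"x": 0,"y": 0,"z": 0,"rx": 0,"ry": 0,"rz": 0,"jaw": 1}
  ]
}}

```text
time: 4.15
tcp_pos: [0.4467, 0.1445, 0.0338]
tcp_rot: [180.0, -0.1, 14.3]
ft_force: [-1.3, -0.6, 7.0]
grip_width: 0.0133
gripper_force: 30.0
```

Emit:
{"api": "step_arm", "payload": {
  "commands": [
    {"x": 0,"y": 0,"z": 0,"rx": 0,"ry": 0,"rz": 0,"jaw": 0.5},
    {"x": 0,"y": 0,"z": 0,"rx": 0,"ry": 0,"rz": 0,"jaw": 0.5},
    {"x": 0,"y": 0,"z": 0,"rx": 0,"ry": 0,"rz": 0,"jaw": 0.5},
    {"x": 0,"y": 0,"z": -0.04,"rx": 0,"ry": 0,"rz": 0,"jaw": 0.5},
    {"x": 0,"y": 0,"z": -0.02,"rx": 0,"ry": 0,"rz": -0.14,"jaw": 0.1},
    {"x": 0,"y": 0,"z": -0.02,"rx": 0,"ry": 0,"rz": -0.143,"jaw": 0.1},
    {"x": 0,"y": 0,"z": -0.02,"rx": 0,"ry": 0,"rz": -0.143,"jaw": 0.1},
    {"x": 0,"y": 0,"z": -0.02,"rx": 0,"ry": 0,"rz": -0.143,"jaw": 0.1},
    {"x": 0,"y": 0,"z": -0.02,"rx": 0,"ry": 0,"rz": -0.143,"jaw": 0.1},
    {"x": 0,"y": 0,"z": -0.02,"rx": 0,"ry": 0,"rz": -0.143,"jaw": 0.1},
    {"x": 0,"y": 0,"z": -0.02,"rx": 0,"ry": 0,"rz": -0.143,"jaw": 0.1},
    {"x": 0,"y": 0,"z": 0,"rx": 0,"ry": 0,"rz": -0.143,"jaw": 0.1},
    {"x": 0,"y": 0,"z": 0,"rx": 0,"ry": 0,"rz": -0.143,"jaw": 0.1},
    {"x": 0,"y": 0,"z": 0,"rx": 0,"ry": 0,"rz": -0.143,"jaw": 0.1},
    {"x": 0,"y": 0,"z": 0,"rx": 0,"ry": 0,"rz": -0.143,"jaw": 0.1},
    {"x": 0,"y": 0,"z": 0,"rx": 0,"ry": 0,"rz": 0,"jaw": 0.1}
  ]
}}

```text
time: 5.75
tcp_pos: [0.4459, 0.1443, 0.2126]
tcp_rot: [-180.0, -0.0, 104.3]
ft_force: [-0.6, 0.4, -0.2]
grip_width: 0.0792
gripper_force: 0.0
```

```bash
python3 - <<'E'
from h import *
print(sense()['joints'])
r=R.from_euler('xyz',[180,0,104.5],degrees=True)
r=r*R.from_rotvec([0,-np.pi/4,0]); print(r.as_euler('xyz',degrees=True))
g=H(0,0,.034); tcp=g+r.apply([0,0,.019]); print(tcp, r.apply([0,0,1]))
go(tcp-r.apply([0,0,.12]),r.as_euler('xyz',degrees=True))
E
```

```text
[ 3.37485345e+00 -2.05617382e+00  1.08453000e+02  2.02032681e-03
  7.36159155e+01 -1.09023339e+01]
[180.   45.  104.5]
[0.48336386 0.00549291 0.02056497] [ 0.1770454  -0.68458376 -0.70710678]
turn [-0.0017 -0.7855 -0.0036] shift [0.0341 0.0015 0.1174]
```

Emit:
{"api": "step_arm", "payload": {
  "commands": [
    {"x": 0,"y": 0,"z": 0,"rx": 0,"ry": 0.131,"rz": 0,"jaw": 0.1},
    {"x": 0,"y": 0,"z": 0,"rx": 0,"ry": 0.131,"rz": 0,"jaw": 0.1},
    {"x": 0,"y": 0,"z": 0,"rx": 0,"ry": 0.131,"rz": 0,"jaw": 0.1},
    {"x": 0,"y": 0,"z": 0,"rx": 0,"ry": 0.131,"rz": 0,"jaw": 0.1},
    {"x": 0,"y": 0,"z": 0,"rx": 0,"ry": 0.131,"rz": 0,"jaw": 0.1},
    {"x": 0,"y": 0,"z": 0,"rx": 0,"ry": 0.131,"rz": 0,"jaw": 0.1},
    {"x": 0,"y": 0,"z": 0,"rx": 0,"ry": 0,"rz": 0,"jaw": 0.1}
  ]
}}

```text
time: 6.45
tcp_pos: [0.4459, 0.1428, 0.2107]
tcp_rot: [-179.4, -45.3, 103.4]
ft_force: [-0.3, -0.0, -0.2]
grip_width: 0.0796
gripper_force: 0.0
```

```bash
python3 -c "
from h import *
print(sense()['joints'])"
```

```text
[-21.6404274    9.95642378 107.76985745  35.18721663  92.34839815
 -43.55837769]
```

Emit:
{"api": "step_arm", "payload": {
  "commands": [
    {"x": 0,"y": 0,"z": 0,"rx": 0,"ry": -0.131,"rz": 0,"jaw": 0.1},
    {"x": 0,"y": 0,"z": 0,"rx": 0,"ry": -0.131,"rz": 0,"jaw": 0.1},
    {"x": 0,"y": 0,"z": 0,"rx": 0,"ry": -0.131,"rz": 0,"jaw": 0.1},
    {"x": 0,"y": 0,"z": 0,"rx": 0,"ry": -0.131,"rz": 0,"jaw": 0.1},
    {"x": 0,"y": 0,"z": 0,"rx": 0,"ry": -0.131,"rz": 0,"jaw": 0.1},
    {"x": 0,"y": 0,"z": 0,"rx": 0,"ry": -0.131,"rz": 0,"jaw": 0.1},
    {"x": 0,"y": 0,"z": 0,"rx": 0,"ry": -0.131,"rz": 0,"jaw": 0.1},
    {"x": 0,"y": 0,"z": 0,"rx": 0,"ry": -0.131,"rz": 0,"jaw": 0.1},
    {"x": 0,"y": 0,"z": 0,"rx": 0,"ry": -0.131,"rz": 0,"jaw": 0.1},
    {"x": 0,"y": 0,"z": 0,"rx": 0,"ry": -0.131,"rz": 0,"jaw": 0.1},
    {"x": 0,"y": 0,"z": 0,"rx": 0,"ry": -0.131,"rz": 0,"jaw": 0.1},
    {"x": 0,"y": 0,"z": 0,"rx": 0,"ry": -0.131,"rz": 0,"jaw": 0.1},
    {"x": 0,"y": 0,"z": 0,"rx": 0,"ry": 0,"rz": 0,"jaw": 0.1}
  ]
}}

```text
time: 7.75
tcp_pos: [0.4449, 0.1466, 0.2112]
tcp_rot: [180.0, 45.2, 104.4]
ft_force: [-0.4, 0.1, -1.8]
grip_width: 0.0792
gripper_force: 0.0
```

```bash
python3 - <<'E'
from h import *
print(sense()['joints'])
r=R.from_euler('xyz',[180,45,104.5],degrees=True)
tcp=H(0,0,.034)+r.apply([0,0,.019])
go(tcp-r.apply([0,0,.12]),[180,45,104.5])
E
```

```text
[ 29.95791805  12.92709151 104.0761652  -43.7575054   81.30098301
  29.72405419]
turn [-0.0003  0.0033 -0.0008] shift [0.0314 0.002  0.1182]
```

Emit:
{"api": "step_arm", "payload": {
  "commands": [
    {"x": 0.0157,"y": 0.001,"z": 0.018,"rx": 0,"ry": 0,"rz": 0,"jaw": 0.1},
    {"x": 0.0157,"y": 0.001,"z": 0.03,"rx": 0,"ry": 0,"rz": 0,"jaw": 0.1},
    {"x": 0,"y": 0,"z": 0.04,"rx": 0,"ry": 0,"rz": 0,"jaw": 0.1},
    {"x": 0,"y": 0,"z": 0.04,"rx": 0,"ry": 0,"rz": 0,"jaw": 0.1},
    {"x": 0,"y": 0,"z": 0.04,"rx": 0,"ry": 0,"rz": 0,"jaw": 0.1},
    {"x": 0,"y": 0,"z": 0.04,"rx": 0,"ry": 0,"rz": 0,"jaw": 0.1},
    {"x": 0,"y": 0,"z": 0.02,"rx": 0,"ry": 0,"rz": 0,"jaw": 0.1},
    {"x": 0,"y": 0,"z": 0.01,"rx": 0,"ry": 0,"rz": 0,"jaw": 0.1},
    {"x": 0,"y": 0,"z": 0,"rx": 0,"ry": 0,"rz": 0,"jaw": 0.1}
  ]
}}

```text
time: 8.65
tcp_pos: [0.4843, 0.0026, 0.0226]
tcp_rot: [179.8, 45.0, 104.0]
ft_force: [0.1, 0.0, -0.3]
grip_width: 0.0794
gripper_force: 0.0
```

```bash
python3 - <<'E'
from h import *
cv2.imwrite('pics/s2.png',cv2.resize(camera('scene')[130:330,170:430,::-1],(780,600),interpolation=cv2.INTER_CUBIC))
r=R.from_euler('xyz',[180,45,104.5],degrees=True)
go(H(0,0,.034)+r.apply([0,0,.019]),[180,45,104.5])
E
```

```text
turn [-0.0026 -0.0002 -0.0062] shift [ 0.0036 -0.0006  0.0001]
```

View pics/s2.png

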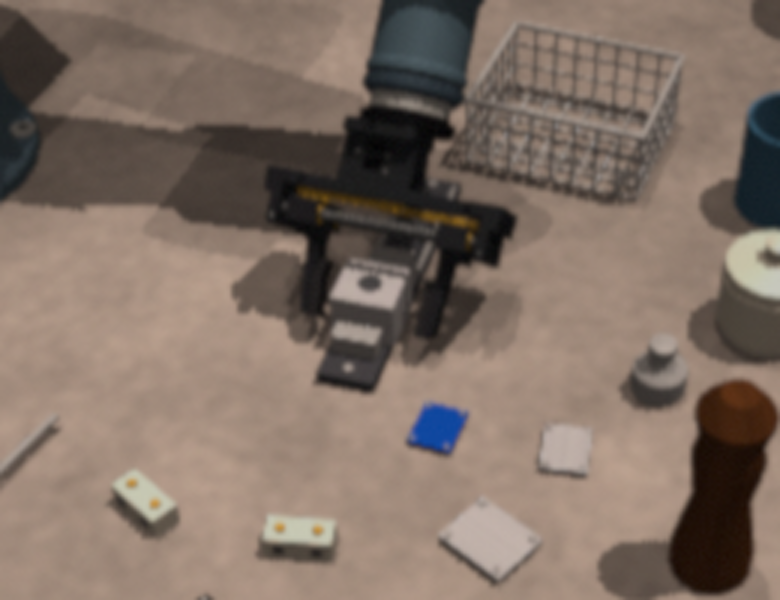

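The fingers straddle the box, which is at crop (370,290). I'll close on it.

Emit:
{"api": "step_arm", "payload": {
  "grip_force": 35,
  "commands": [
    {"x": 0.003,"y": 0,"z": 0,"rx": 0,"ry": 0,"rz": -0.006,"jaw": 1},
    {"x": 0,"y": 0,"z": 0,"rx": 0,"ry": 0,"rz": 0,"jaw": 1},
    {"x": 0,"y": 0,"z": 0,"rx": 0,"ry": 0,"rz": 0,"jaw": 1},
    {"x": 0,"y": 0,"z": 0,"rx": 0,"ry": 0,"rz": 0,"jaw": 1},
    {"x": 0,"y": 0,"z": 0,"rx": 0,"ry": 0,"rz": 0,"jaw": 1},
    {"x": 0,"y": 0,"z": 0,"rx": 0,"ry": 0,"rz": 0,"jaw": 1},
    {"x": 0,"y": 0,"z": 0,"rx": 0,"ry": 0,"rz": 0,"jaw": 1},
    {"x": 0,"y": 0,"z": 0,"rx": 0,"ry": 0,"rz": 0,"jaw": 1}
  ]
}}

```text
time: 9.5
tcp_pos: [0.4833, 0.0057, 0.0205]
tcp_rot: [-179.7, 45.0, 104.7]
ft_force: [-3.4, 4.6, 5.0]
grip_width: 0.0497
gripper_force: 35.0
```

```bash
python3 - <<'E'
from h import *
p,r=cur(); print(sense()['grip_width'],r.as_euler('xyz',degrees=True), r.inv().apply([0,0,1]), 'grasp',p-r.apply([0,0,.019]))
E
```

```text
0.04972241531364274 [-179.68034536   45.03241845  104.69475289] [-0.70750676 -0.00394271 -0.70669558] grasp [0.47995204 0.01870538 0.0339194 ]
```

Emit:
{"api": "step_arm", "payload": {
  "commands": [
    {"x": -0.0141,"y": 0,"z": -0.0141,"rx": 0,"ry": 0,"rz": 0,"jaw": 1},
    {"x": -0.0212,"y": 0,"z": -0.0212,"rx": 0,"ry": 0,"rz": 0,"jaw": 1},
    {"x": -0.0212,"y": 0,"z": -0.0212,"rx": 0,"ry": 0,"rz": 0,"jaw": 1},
    {"x": -0.0212,"y": 0,"z": -0.0212,"rx": 0,"ry": 0,"rz": 0,"jaw": 1},
    {"x": 0,"y": 0,"z": 0,"rx": 0,"ry": 0.1309,"rz": 0,"jaw": 1},
    {"x": 0,"y": 0,"z": 0,"rx": 0,"ry": 0.1309,"rz": 0,"jaw": 1},
    {"x": 0,"y": 0,"z": 0,"rx": 0,"ry": 0.1309,"rz": 0,"jaw": 1},
    {"x": 0,"y": 0,"z": 0,"rx": 0,"ry": 0.1309,"rz": 0,"jaw": 1},
    {"x": 0,"y": 0,"z": 0,"rx": 0,"ry": 0.1309,"rz": 0,"jaw": 1},
    {"x": 0,"y": 0,"z": 0,"rx": 0,"ry": 0.1309,"rz": 0,"jaw": 1},
    {"x": 0,"y": 0,"z": 0,"rx": 0,"ry": 0.1309,"rz": 0,"jaw": 1},
    {"x": 0,"y": 0,"z": 0,"rx": 0,"ry": 0.1309,"rz": 0,"jaw": 1},
    {"x": 0,"y": 0,"z": 0,"rx": 0,"ry": 0.1309,"rz": 0,"jaw": 1},
    {"x": 0,"y": 0,"z": 0,"rx": 0,"ry": 0.1309,"rz": 0,"jaw": 1},
    {"x": 0,"y": 0,"z": 0,"rx": 0,"ry": 0.1309,"rz": 0,"jaw": 1},
    {"x": 0,"y": 0,"z": 0,"rx": 0,"ry": 0.1309,"rz": 0,"jaw": 1},
    {"x": 0,"y": 0,"z": 0,"rx": 0,"ry": 0,"rz": 0,"jaw": 1},
    {"x": 0,"y": 0,"z": 0,"rx": 0,"ry": 0,"rz": 0,"jaw": 1}
  ]
}}

```text
time: 11.3
tcp_pos: [0.4834, 0.0051, 0.1291]
tcp_rot: [-179.5, -44.9, 104.1]
ft_force: [0.7, -0.1, -1.3]
grip_width: 0.0497
gripper_force: 35.0
```

```bash
python3 - <<'E'
from h import *
cv2.imwrite('pics/s3.png',cv2.resize(camera('scene')[130:330,170:430,::-1],(780,600),interpolation=cv2.INTER_CUBIC))
t=camera('top')[:,:,::-1]; cv2.imwrite('pics/t3.png',t)
# box centre is -2mm along box z from grasp; box z -> -x_h after tipping, so centre = grasp + 2mm x_h ; want centre x=-0.002
r=R.from_euler('xyz',[180,-45,104.5],degrees=True)
go(H(-.004,0,.036)+r.apply([0,0,.019]),[180,-45,104.5]); print(r.inv().apply([0,0,1]))
E
```

```text
turn [-0.0028  0.0035 -0.0026] shift [-0.0602 -0.0005  0.0923]
[ 7.07106781e-01  1.66533454e-16 -7.07106781e-01]
```

View pics/s3.png

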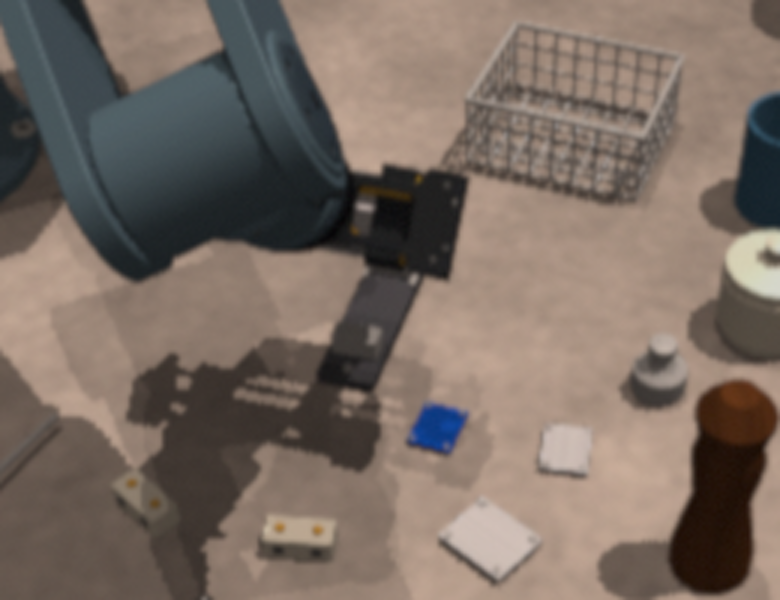

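Emit:
{"api": "step_arm", "payload": {
  "commands": [
    {"x": -0.009,"y": 0,"z": 0.016,"rx": 0,"ry": 0.0035,"rz": -0.003,"jaw": 1},
    {"x": -0.012,"y": 0,"z": 0.02,"rx": 0,"ry": 0,"rz": 0,"jaw": 1},
    {"x": -0.012,"y": 0,"z": 0.02,"rx": 0,"ry": 0,"rz": 0,"jaw": 1},
    {"x": -0.012,"y": 0,"z": 0.02,"rx": 0,"ry": 0,"rz": 0,"jaw": 1},
    {"x": 0,"y": 0,"z": 0,"rx": 0,"ry": 0,"rz": 0,"jaw": 1},
    {"x": -0.006,"y": -0.0005,"z": 0.012,"rx": 0,"ry": 0,"rz": 0,"jaw": 1},
    {"x": -0.003,"y": 0,"z": 0.005,"rx": 0,"ry": 0,"rz": 0,"jaw": 1},
    {"x": -0.0024,"y": 0,"z": 0.003,"rx": 0,"ry": 0,"rz": 0,"jaw": 1},
    {"x": 0,"y": 0,"z": 0,"rx": 0,"ry": 0,"rz": 0,"jaw": 1},
    {"x": 0,"y": 0,"z": 0,"rx": 0,"ry": 0,"rz": 0,"jaw": 1}
  ]
}}

```text
time: 12.4
tcp_pos: [0.4763, 0.0322, 0.0227]
tcp_rot: [-179.9, -45.1, 104.5]
ft_force: [-0.5, -0.1, -1.9]
grip_width: 0.0499
gripper_force: 35.0
```

```bash
python3 - <<'E'
from h import *
r=R.from_euler('xyz',[180,-45,104.5],degrees=True)
go(H(-.005,0,.035)+r.apply([0,0,.019]),[180,-45,104.5]); print(sense()['ft_force'])
E
```

```text
turn [-0.002  -0.0024 -0.0004] shift [-0.0049  0.0002 -0.0033]
[-0.53972117 -0.08935737 -1.91585762]
```

Emit:
{"api": "step_arm", "payload": {
  "commands": [
    {"x": -0.0008,"y": 0,"z": 0.0008,"rx": 0,"ry": 0,"rz": 0,"jaw": 1},
    {"x": -0.0014,"y": 0,"z": -0.0014,"rx": 0,"ry": 0,"rz": 0,"jaw": 1},
    {"x": -0.0014,"y": 0,"z": -0.0014,"rx": 0,"ry": 0,"rz": 0,"jaw": 1},
    {"x": 0,"y": 0,"z": 0,"rx": 0,"ry": 0,"rz": 0,"jaw": 1}
  ]
}}

```text
time: 12.8
tcp_pos: [0.4771, 0.0283, 0.0213]
tcp_rot: [-179.8, -45.2, 104.4]
ft_force: [0.1, 0.8, -2.5]
grip_width: 0.0495
gripper_force: 35.0
```

Emit:
{"api": "step_arm", "payload": {
  "commands": [
    {"x": -0.0007,"y": 0,"z": 0.0007,"rx": 0,"ry": 0,"rz": 0,"jaw": 1},
    {"x": -0.0007,"y": 0,"z": -0.0007,"rx": 0,"ry": 0,"rz": 0,"jaw": 1},
    {"x": -0.0007,"y": 0,"z": -0.0007,"rx": 0,"ry": 0,"rz": 0,"jaw": 1},
    {"x": 0,"y": 0,"z": 0,"rx": 0,"ry": 0,"rz": 0,"jaw": 1}
  ]
}}

```text
time: 13.2
tcp_pos: [0.4772, 0.028, 0.0206]
tcp_rot: [-179.8, -45.3, 104.5]
ft_force: [1.0, 5.2, 1.7]
grip_width: 0.0498
gripper_force: 35.0
```

Emit:
{"api": "step_arm", "payload": {
  "commands": [
    {"x": 0,"y": 0,"z": 0,"rx": 0,"ry": 0,"rz": 0,"jaw": 0.7},
    {"x": 0,"y": 0,"z": 0,"rx": 0,"ry": 0,"rz": 0,"jaw": 0.3},
    {"x": 0,"y": 0,"z": 0,"rx": 0,"ry": 0,"rz": 0,"jaw": 0.1},
    {"x": 0,"y": 0,"z": 0,"rx": 0,"ry": 0,"rz": 0,"jaw": 0.1},
    {"x": 0,"y": 0,"z": 0,"rx": 0,"ry": 0,"rz": 0,"jaw": 0.1},
    {"x": 0.002,"y": 0,"z": -0.02,"rx": 0,"ry": 0,"rz": 0,"jaw": 0.1},
    {"x": 0.002,"y": 0,"z": -0.03,"rx": 0,"ry": 0,"rz": 0,"jaw": 0.1},
    {"x": 0.02,"y": 0,"z": -0.04,"rx": 0,"ry": 0,"rz": 0,"jaw": 0.1},
    {"x": 0.02,"y": 0,"z": -0.04,"rx": 0,"ry": 0,"rz": 0,"jaw": 0.1},
    {"x": 0.03,"y": 0,"z": -0.03,"rx": 0,"ry": 0,"rz": 0,"jaw": 0.1},
    {"x": 0,"y": 0,"z": 0,"rx": 0,"ry": -0.131,"rz": 0,"jaw": 0.4},
    {"x": 0,"y": 0,"z": 0,"rx": 0,"ry": -0.131,"rz": 0,"jaw": 0.4},
    {"x": 0,"y": 0,"z": 0,"rx": 0,"ry": -0.131,"rz": 0,"jaw": 0.4},
    {"x": 0,"y": 0,"z": 0,"rx": 0,"ry": -0.131,"rz": 0,"jaw": 0.4},
    {"x": 0,"y": 0,"z": 0,"rx": 0,"ry": -0.131,"rz": 0,"jaw": 0.4},
    {"x": 0,"y": 0,"z": 0,"rx": 0,"ry": -0.131,"rz": 0,"jaw": 0.4},
    {"x": 0,"y": 0,"z": 0,"rx": 0,"ry": 0,"rz": 0,"jaw": 0.4}
  ]
}}

```text
time: 14.9
tcp_pos: [0.4926, -0.0302, 0.1862]
tcp_rot: [-179.9, 0.0, 104.8]
ft_force: [-0.1, 1.1, 0.2]
grip_width: 0.053
gripper_force: 0.0
```

```bash
python3 - <<'E'
from h import *
a=camera('scene')[:,:,::-1];b=camera('top')[:,:,::-1];cv2.imwrite('pics/t4.png',b);cv2.imwrite('pics/s4f.png',a)
A=cv2.resize(a[160:280,250:350],(480,576),interpolation=cv2.INTER_CUBIC)
cv2.imwrite('pics/s4.png',A); print(sense()['joints'],sense()['tcp_pos'])
go([.4467,.1445,.10],[180,0,14.5])
E
```

```text
[-17.56548521   3.28810224 106.37776404   0.15567232  70.55696464
 -32.29167395] [ 0.49306693 -0.03168482  0.18574819]
turn [-0.0048 -0.0018  1.5738] shift [-0.0008 -0.1822  0.0857]
```

View pics/s4.png

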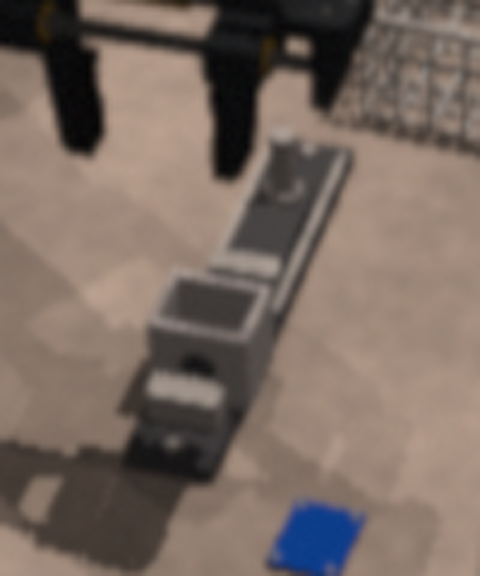

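The box stands upright with its opening up, crop (210,300), against the fixed jaw. Next I'll close the jaw with the post.

Emit:
{"api": "step_arm", "payload": {
  "commands": [
    {"x": 0,"y": 0,"z": 0,"rx": 0,"ry": 0,"rz": 0.143,"jaw": 0.4},
    {"x": 0,"y": 0,"z": 0,"rx": 0,"ry": 0,"rz": 0.143,"jaw": 0.4},
    {"x": 0,"y": 0,"z": 0,"rx": 0,"ry": 0,"rz": 0.143,"jaw": 0.4},
    {"x": 0,"y": 0,"z": 0,"rx": 0,"ry": 0,"rz": 0.143,"jaw": 0.4},
    {"x": 0,"y": 0,"z": 0,"rx": 0,"ry": 0,"rz": 0.143,"jaw": 0.4},
    {"x": 0,"y": 0,"z": 0,"rx": 0,"ry": 0,"rz": 0.143,"jaw": 0.4},
    {"x": 0,"y": 0,"z": 0,"rx": 0,"ry": 0,"rz": 0.143,"jaw": 0.4},
    {"x": 0,"y": 0,"z": 0,"rx": 0,"ry": 0,"rz": 0.143,"jaw": 0.4},
    {"x": 0,"y": 0,"z": 0,"rx": 0,"ry": 0,"rz": 0.143,"jaw": 0.4},
    {"x": 0,"y": 0,"z": 0,"rx": 0,"ry": 0,"rz": 0.143,"jaw": 0.4},
    {"x": 0,"y": 0,"z": 0,"rx": 0,"ry": 0,"rz": 0.143,"jaw": 0.4},
    {"x": 0,"y": -0.0364,"z": 0,"rx": 0,"ry": 0,"rz": 0,"jaw": 0.4},
    {"x": 0,"y": -0.0364,"z": 0,"rx": 0,"ry": 0,"rz": 0,"jaw": 0.4},
    {"x": 0,"y": -0.0364,"z": 0.02,"rx": 0,"ry": 0,"rz": 0,"jaw": 0.4},
    {"x": 0,"y": -0.0364,"z": 0.03,"rx": 0,"ry": 0,"rz": 0,"jaw": 0.4},
    {"x": 0,"y": -0.0364,"z": 0.03,"rx": 0,"ry": 0,"rz": 0,"jaw": 0.4},
    {"x": 0,"y": 0,"z": 0,"rx": 0,"ry": 0,"rz": 0,"jaw": 0.4},
    {"x": 0,"y": 0,"z": 0,"rx": 0,"ry": 0,"rz": 0,"jaw": 0.4}
  ]
}}

```text
time: 16.8
tcp_pos: [0.4473, 0.1436, 0.105]
tcp_rot: [-179.8, 0.3, 14.5]
ft_force: [1.0, 0.2, -0.3]
grip_width: 0.0524
gripper_force: 0.0
```

```bash
python3 - <<'E'
from h import *
go([.4467,.1445,.033],[180,0,14.5])
E
```

```text
turn [-0.0038  0.0051 -0.0008] shift [-0.0004 -0.001   0.072 ]
```

Emit:
{"api": "step_arm", "payload": {
  "grip_force": 30,
  "commands": [
    {"x": 0,"y": -0.001,"z": 0.03,"rx": 0,"ry": 0,"rz": 0,"jaw": 0.4},
    {"x": 0,"y": 0,"z": 0.03,"rx": 0,"ry": 0,"rz": 0,"jaw": 0.4},
    {"x": 0,"y": 0,"z": 0.012,"rx": 0,"ry": 0,"rz": 0,"jaw": 0.4},
    {"x": 0,"y": 0,"z": 0,"rx": 0,"ry": 0,"rz": 0,"jaw": 1},
    {"x": 0,"y": 0,"z": 0,"rx": 0,"ry": 0,"rz": 0,"jaw": 1},
    {"x": 0,"y": 0,"z": 0,"rx": 0,"ry": 0,"rz": 0,"jaw": 1},
    {"x": 0,"y": 0,"z": 0,"rx": 0,"ry": 0,"rz": 0,"jaw": 1},
    {"x": 0,"y": 0,"z": 0,"rx": 0,"ry": 0,"rz": 0,"jaw": 1},
    {"x": 0,"y": 0,"z": 0,"rx": 0,"ry": 0,"rz": 0,"jaw": 1},
    {"x": 0,"y": 0,"z": 0,"rx": 0,"ry": 0,"rz": 0,"jaw": 1},
    {"x": 0,"y": 0.006,"z": 0,"rx": 0,"ry": 0,"rz": 0,"jaw": 1},
    {"x": 0,"y": 0.006,"z": 0,"rx": 0,"ry": 0,"rz": 0,"jaw": 1},
    {"x": 0,"y": 0.006,"z": 0,"rx": 0,"ry": 0,"rz": 0,"jaw": 1},
    {"x": 0,"y": 0.006,"z": 0,"rx": 0,"ry": 0,"rz": 0,"jaw": 1},
    {"x": 0,"y": 0.006,"z": 0,"rx": 0,"ry": 0,"rz": 0,"jaw": 1},
    {"x": 0,"y": 0.003,"z": 0,"rx": 0,"ry": 0,"rz": 0,"jaw": 1},
    {"x": 0,"y": 0,"z": 0,"rx": 0,"ry": 0,"rz": 0,"jaw": 1}
  ]
}}

```text
time: 18.5
tcp_pos: [0.4561, 0.1137, 0.0347]
tcp_rot: [-179.8, 0.0, 14.4]
ft_force: [0.1, 2.8, 7.3]
grip_width: 0.013
gripper_force: 30.0
```

Emit:
{"api": "step_arm", "payload": {
  "commands": [
    {"x": 0,"y": 0.002,"z": 0,"rx": 0,"ry": 0,"rz": 0,"jaw": 1},
    {"x": 0,"y": 0.002,"z": 0,"rx": 0,"ry": 0,"rz": 0,"jaw": 1},
    {"x": 0,"y": 0.001,"z": 0,"rx": 0,"ry": 0,"rz": 0,"jaw": 1},
    {"x": 0,"y": 0,"z": 0,"rx": 0,"ry": 0,"rz": 0,"jaw": 1}
  ]
}}

```text
time: 18.9
tcp_pos: [0.4573, 0.1093, 0.0347]
tcp_rot: [-179.8, 0.0, 14.4]
ft_force: [-0.9, 4.2, 7.7]
grip_width: 0.013
gripper_force: 30.0
```

Emit:
{"api": "step_arm", "payload": {
  "commands": [
    {"x": 0,"y": 0.001,"z": 0,"rx": 0,"ry": 0,"rz": 0,"jaw": 1},
    {"x": 0,"y": 0.001,"z": 0,"rx": 0,"ry": 0,"rz": 0,"jaw": 1},
    {"x": 0,"y": 0,"z": 0,"rx": 0,"ry": 0,"rz": 0,"jaw": 1}
  ]
}}

```text
time: 19.2
tcp_pos: [0.4574, 0.1089, 0.0347]
tcp_rot: [-179.6, 0.0, 14.4]
ft_force: [-2.5, 14.5, 8.3]
grip_width: 0.0133
gripper_force: 30.0
```

Emit:
{"api": "step_arm", "payload": {
  "commands": [
    {"x": 0,"y": 0.001,"z": 0,"rx": 0,"ry": 0,"rz": 0,"jaw": 1},
    {"x": 0,"y": 0,"z": 0,"rx": 0,"ry": 0,"rz": 0,"jaw": 1},
    {"x": 0,"y": 0,"z": 0,"rx": 0,"ry": 0,"rz": 0,"jaw": 0.4},
    {"x": 0,"y": 0,"z": 0,"rx": 0,"ry": 0,"rz": 0,"jaw": 0.4},
    {"x": 0,"y": 0,"z": 0,"rx": 0,"ry": 0,"rz": 0,"jaw": 0.4},
    {"x": 0,"y": 0,"z": -0.03,"rx": 0,"ry": 0,"rz": 0,"jaw": 0.4},
    {"x": 0,"y": 0,"z": -0.04,"rx": 0,"ry": 0,"rz": 0,"jaw": 0.2},
    {"x": 0,"y": 0,"z": -0.04,"rx": 0,"ry": 0,"rz": 0,"jaw": 0.2},
    {"x": 0,"y": -0.04,"z": -0.04,"rx": 0,"ry": 0,"rz": 0,"jaw": 0.2},
    {"x": -0.04,"y": -0.02,"z": 0,"rx": 0,"ry": 0,"rz": 0,"jaw": 0.2},
    {"x": -0.04,"y": 0,"z": 0,"rx": 0,"ry": 0,"rz": 0,"jaw": 0.2}
  ]
}}

```text
time: 20.3
tcp_pos: [0.3661, 0.1397, 0.1806]
tcp_rot: [-179.9, -0.0, 14.5]
ft_force: [-0.4, -0.9, 0.2]
grip_width: 0.0706
gripper_force: 0.0
```

```bash
python3 - <<'E'
from h import *
a=camera('scene')[:,:,::-1];b=camera('top')[:,:,::-1];cv2.imwrite('pics/s5f.png',a);cv2.imwrite('pics/t5f.png',b)
A=cv2.resize(a[190:270,260:340],(400,400),interpolation=cv2.INTER_CUBIC)
B=cv2.resize(b[245:305,270:330],(400,400),interpolation=cv2.INTER_CUBIC)
cv2.imwrite('pics/v5.png',np.hstack([A,B]))
for nm,bx,z in(('cover',(336,192,364,224),.009),('blkA',(364,234,388,259),.02),('blkB',(376,274,396,298),.02)): print(nm,*rect(b,bx,155,'top',z))
E
```

```text
cover [ 0.6631 -0.1163] [0.0561 0.0468] 167.2
blkA [ 0.5525 -0.1834] [0.0214 0.0477] 25.4
blkB [ 0.4412 -0.2122] [0.0474 0.0216] 167.6
```

View pics/v5.png

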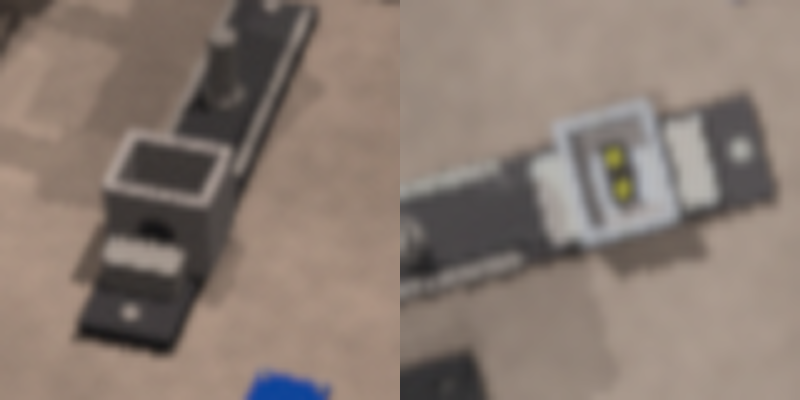

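```bash
python3 - <<'E'
from h import *
c=np.array([(553,122),(648,97),(682,221),(585,247)],float)
P=plane('top',(c-[400,0])/6.6667+[270-.43,245-.43],.058); print(P[:,:2].round(4),P.mean(0))
print([np.linalg.norm(P[i]-P[i-1]).round(4) for i in range(4)])
d=P[1]+P[0]-P[2]-P[3]; d2=P[0]+P[3]-P[1]-P[2]; print(np.degrees(np.arctan2(d[1],d[0])),np.degrees(np.arctan2(d2[1],d2[0])))
s=np.array([(122,133),(235,152),(217,206),(104,187)],float)/5+[260-.4,190-.4]
Q=plane('scene',s,.058);print(Q.mean(0)); print('H',H(-.003,0,.058))
# scene check of cover
a=cv2.imread('pics/s5f.png'); print(rect(a,(312,294,353,326),140,'scene',.009)); print(rect(a,(312,294,353,326),150,'scene',.009))
go([.6632,-.1162,.18],[180,0,77.2])
E
```

```text
[[ 0.5025  0.0418]
 [ 0.5125  0.0033]
 [ 0.4622 -0.0104]
 [ 0.4519  0.0288]] [0.4822549  0.01588326 0.058     ]
[np.float64(0.0522), np.float64(0.0398), np.float64(0.0521), np.float64(0.0406)]
14.828219373968826 104.6863587369626
[0.48338473 0.01454152 0.058     ]
H [0.48075114 0.01559556 0.058     ]
(array([ 0.6607, -0.1166]), array([0.0469, 0.0616]), np.float64(166.0))
(array([ 0.6613, -0.1171]), array([0.0447, 0.0583]), np.float64(166.1))
turn [-0.0055  0.0038 -1.094 ] shift [-0.1816  0.3504 -0.0018]
```

Emit:
{"api": "step_arm", "payload": {
  "commands": [
    {"x": 0,"y": 0,"z": 0,"rx": 0,"ry": 0,"rz": -0.137,"jaw": 0.2},
    {"x": 0,"y": 0,"z": 0,"rx": 0,"ry": 0,"rz": -0.137,"jaw": 0.2},
    {"x": 0,"y": 0,"z": 0,"rx": 0,"ry": 0,"rz": -0.137,"jaw": 0.2},
    {"x": 0,"y": 0,"z": 0,"rx": 0,"ry": 0,"rz": -0.137,"jaw": 0.2},
    {"x": 0,"y": 0,"z": 0,"rx": 0,"ry": 0,"rz": -0.137,"jaw": 0.2},
    {"x": 0,"y": 0,"z": 0,"rx": 0,"ry": 0,"rz": -0.137,"jaw": 0.2},
    {"x": 0,"y": 0,"z": 0,"rx": 0,"ry": 0,"rz": -0.137,"jaw": 0.2},
    {"x": 0,"y": 0,"z": 0,"rx": 0,"ry": 0,"rz": -0.137,"jaw": 0.2},
    {"x": -0.018,"y": 0.035,"z": 0,"rx": 0,"ry": 0,"rz": 0,"jaw": 0.2},
    {"x": -0.018,"y": 0.035,"z": 0,"rx": 0,"ry": 0,"rz": 0,"jaw": 0.2},
    {"x": -0.018,"y": 0.035,"z": 0,"rx": 0,"ry": 0,"rz": 0,"jaw": 0.2},
    {"x": -0.018,"y": 0.035,"z": 0,"rx": 0,"ry": 0,"rz": 0,"jaw": 0.2},
    {"x": -0.018,"y": 0.035,"z": 0,"rx": 0,"ry": 0,"rz": 0,"jaw": 0.2},
    {"x": -0.018,"y": 0.035,"z": 0,"rx": 0,"ry": 0,"rz": 0,"jaw": 0.2},
    {"x": -0.018,"y": 0.035,"z": 0,"rx": 0,"ry": 0,"rz": 0,"jaw": 0.2},
    {"x": -0.018,"y": 0.035,"z": 0,"rx": 0,"ry": 0,"rz": 0,"jaw": 0.2},
    {"x": 0,"y": 0,"z": 0,"rx": 0,"ry": 0,"rz": 0,"jaw": 0.2}
  ]
}}

```text
time: 22.1
tcp_pos: [0.6107, -0.0677, 0.1775]
tcp_rot: [-179.9, -0.0, 77.0]
ft_force: [0.7, 0.6, -0.0]
grip_width: 0.0703
gripper_force: 0.0
```

```bash
python3 - <<'E'
from h import *
print('mill',plane('scene',[(407,318),(414,268)],0)[0],plane('scene',[(414,268)],.16))
go([.6630,-.1163,.003],[180,0,77.2])
a=cv2.cvtColor(camera('scene'),4);b=camera('top')[:,:,::-1];cv2.imwrite('pics/s6.png',a);cv2.imwrite('pics/t6.png',b)
print(rect(a,(312,294,353,326),150,'scene',.009),sense()['joints'])
E
```

```text
mill [ 0.80037384 -0.05737866  0.        ] [[ 0.79831622 -0.06789396  0.16      ]]
turn [-0.0016 -0.0001 -0.0032] shift [-0.0358  0.0618  0.1745]
(array([ 0.6646, -0.1181]), array([0.0389, 0.05  ]), np.float64(169.6)) [-1.71932930e+01  1.84017637e+01  8.96154962e+01  5.51712007e-02
  7.22674404e+01 -4.35115803e+00]
```

Emit:
{"api": "step_arm", "payload": {
  "grip_force": 12,
  "commands": [
    {"x": -0.018,"y": 0.031,"z": 0,"rx": 0,"ry": 0,"rz": -0.003,"jaw": 0.2},
    {"x": -0.018,"y": 0.031,"z": 0.02,"rx": 0,"ry": 0,"rz": 0,"jaw": 0.2},
    {"x": 0,"y": 0,"z": 0.04,"rx": 0,"ry": 0,"rz": 0,"jaw": 0.2},
    {"x": 0,"y": 0,"z": 0.04,"rx": 0,"ry": 0,"rz": 0,"jaw": 0.2},
    {"x": 0,"y": 0,"z": 0.03,"rx": 0,"ry": 0,"rz": 0,"jaw": 0.2},
    {"x": 0,"y": 0,"z": 0.02,"rx": 0,"ry": 0,"rz": 0,"jaw": 0.2},
    {"x": 0,"y": 0,"z": 0.012,"rx": 0,"ry": 0,"rz": 0,"jaw": 0.2},
    {"x": 0,"y": 0,"z": 0,"rx": 0,"ry": 0,"rz": 0,"jaw": 0.2}
  ]
}}

```text
time: 23.0
tcp_pos: [0.6582, -0.1108, 0.0146]
tcp_rot: [-179.6, -0.1, 77.4]
ft_force: [-0.6, 0.9, -0.5]
grip_width: 0.0705
gripper_force: 0.0
```

```bash
python3 - <<'E'
from h import *
go([.6630,-.1163,.003],[180,0,77.2])
a=camera('scene')[:,:,::-1];cv2.imwrite('pics/s7.png',cv2.resize(a[250:350,280:400],(720,600),interpolation=cv2.INTER_CUBIC))
E
```

```text
turn [-0.0066 -0.0016  0.0044] shift [-0.0043  0.0059  0.0116]
```

View pics/s7.png

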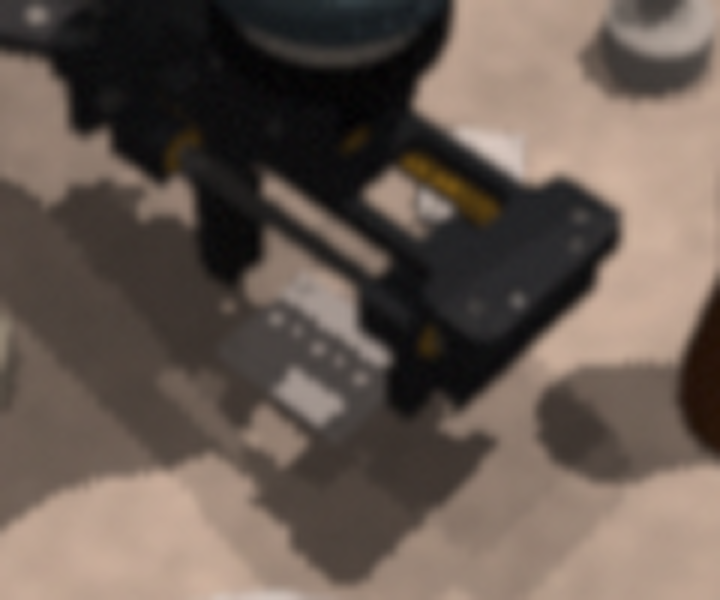

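The open fingers sit on either side of the plate at crop (310,370), about 12 mm too high and 7 mm short. I'll correct that and grip.

Emit:
{"api": "step_arm", "payload": {
  "commands": [
    {"x": -0.0043,"y": 0.0059,"z": 0,"rx": -0.005,"ry": 0,"rz": 0.004,"jaw": 0.2},
    {"x": 0,"y": 0,"z": 0.006,"rx": 0,"ry": 0,"rz": 0,"jaw": 0.2},
    {"x": 0,"y": 0,"z": 0.005,"rx": 0,"ry": 0,"rz": 0,"jaw": 0.2},
    {"x": 0,"y": 0,"z": 0,"rx": 0,"ry": 0,"rz": 0,"jaw": 0.2},
    {"x": 0,"y": 0,"z": 0,"rx": 0,"ry": 0,"rz": 0,"jaw": 0.2}
  ]
}}

```text
time: 23.55
tcp_pos: [0.6645, -0.1174, 0.0051]
tcp_rot: [179.9, -0.1, 77.2]
ft_force: [-0.5, 0.1, 0.2]
grip_width: 0.0703
gripper_force: 0.0
```

```bash
python3 - <<'E'
from h import *
go([.6630,-.1163,.003],[180,0,77.2]); print(sense()['ft_force'],sense()['tcp_pos'])
E
```

```text
turn [ 0.0015 -0.0012 -0.0003] shift [ 0.0007 -0.0017  0.0021]
[-0.49522593  0.13141423  0.24558523] [ 0.66452903 -0.11738035  0.00505326]
```

Emit:
{"api": "step_arm", "payload": {
  "commands": [
    {"x": 0.0005,"y": -0.001,"z": 0.002,"rx": 0,"ry": 0,"rz": 0,"jaw": 0.2},
    {"x": 0,"y": 0,"z": 0,"rx": 0,"ry": 0,"rz": 0,"jaw": 1},
    {"x": 0,"y": 0,"z": 0,"rx": 0,"ry": 0,"rz": 0,"jaw": 1},
    {"x": 0,"y": 0,"z": 0,"rx": 0,"ry": 0,"rz": 0,"jaw": 1},
    {"x": 0,"y": 0,"z": 0,"rx": 0,"ry": 0,"rz": 0,"jaw": 1},
    {"x": 0,"y": 0,"z": 0,"rx": 0,"ry": 0,"rz": 0,"jaw": 1}
  ]
}}

```text
time: 24.15
tcp_pos: [0.6639, -0.1168, 0.0033]
tcp_rot: [179.9, -0.1, 77.2]
ft_force: [-0.4, 0.8, -0.5]
grip_width: 0.0557
gripper_force: 12.0
```

```bash
python3 - <<'E'
from h import *
print(sense()['ft_force'],[cur()[0] for _ in range(2)],cur()[1].as_euler('xyz',degrees=True))
E
```

```text
[-0.35415394  0.76892969 -0.52316575] [array([ 0.66393587, -0.116783  ,  0.00328879]), array([ 0.66393587, -0.116783  ,  0.00328879])] [ 1.79879112e+02 -6.26071959e-02  7.71853726e+01]
```

Emit:
{"api": "step_arm", "payload": {
  "grip_force": 20,
  "commands": [
    {"x": 0,"y": 0,"z": 0,"rx": 0,"ry": 0,"rz": 0,"jaw": 1},
    {"x": 0,"y": 0,"z": -0.02,"rx": 0,"ry": 0,"rz": 0,"jaw": 1},
    {"x": 0,"y": 0,"z": -0.03,"rx": 0,"ry": 0,"rz": 0,"jaw": 1},
    {"x": 0,"y": 0,"z": -0.04,"rx": 0,"ry": 0,"rz": 0,"jaw": 1},
    {"x": 0,"y": 0,"z": -0.04,"rx": 0,"ry": 0,"rz": 0,"jaw": 1},
    {"x": 0,"y": 0,"z": 0,"rx": 0,"ry": 0,"rz": -0.12,"jaw": 1},
    {"x": 0,"y": 0,"z": 0,"rx": 0,"ry": 0,"rz": -0.12,"jaw": 1},
    {"x": 0,"y": 0,"z": 0,"rx": 0,"ry": 0,"rz": -0.12,"jaw": 1},
    {"x": 0,"y": 0,"z": 0,"rx": 0,"ry": 0,"rz": -0.119,"jaw": 1},
    {"x": 0,"y": 0,"z": 0,"rx": 0,"ry": 0,"rz": 0,"jaw": 1}
  ]
}}

```text
time: 25.15
tcp_pos: [0.6635, -0.1168, 0.1333]
tcp_rot: [179.9, -0.0, 104.7]
ft_force: [0.0, 0.7, -0.7]
grip_width: 0.0556
gripper_force: 20.0
```

```bash
python3 - <<'E'
from h import *
go([.4818,.0156,.12],[180,0,104.6]); print(sense()['ft_force'])
E
```

```text
turn [ 0.0023 -0.0001  0.0016] shift [ 0.174  -0.1425  0.0133]
[ 0.03859836  0.73160904 -0.72299449]
```

Emit:
{"api": "step_arm", "payload": {
  "commands": [
    {"x": 0.029,"y": -0.0238,"z": 0,"rx": 0,"ry": 0,"rz": 0,"jaw": 1},
    {"x": 0.029,"y": -0.0238,"z": 0,"rx": 0,"ry": 0,"rz": 0,"jaw": 1},
    {"x": 0.029,"y": -0.0238,"z": 0,"rx": 0,"ry": 0,"rz": 0,"jaw": 1},
    {"x": 0.029,"y": -0.0238,"z": 0,"rx": 0,"ry": 0,"rz": 0,"jaw": 1},
    {"x": 0.029,"y": -0.0238,"z": 0,"rx": 0,"ry": 0,"rz": 0,"jaw": 1},
    {"x": 0.029,"y": -0.0238,"z": 0.013,"rx": 0,"ry": 0,"rz": 0,"jaw": 1},
    {"x": 0,"y": 0,"z": 0,"rx": 0,"ry": 0,"rz": 0,"jaw": 1},
    {"x": 0,"y": 0,"z": 0,"rx": 0,"ry": 0,"rz": 0,"jaw": 1}
  ]
}}

```text
time: 25.95
tcp_pos: [0.4813, 0.0158, 0.1201]
tcp_rot: [179.8, 0.0, 104.6]
ft_force: [-0.6, 0.7, -0.3]
grip_width: 0.0557
gripper_force: 20.0
```

```bash
python3 - <<'E'
from h import *
go([.4818,.0156,.07],[180,0,104.6]); print(sense()['ft_force'])
E
```

```text
turn [ 0.0026  0.0003 -0.0008] shift [-0.0003  0.0004  0.0501]
[-0.55647834  0.6869523  -0.2810503 ]
```

Emit:
{"api": "step_arm", "payload": {
  "commands": [
    {"x": 0,"y": 0,"z": 0.02,"rx": 0,"ry": 0,"rz": 0,"jaw": 1},
    {"x": 0,"y": 0,"z": 0.02,"rx": 0,"ry": 0,"rz": 0,"jaw": 1},
    {"x": 0,"y": 0,"z": 0.012,"rx": 0,"ry": 0,"rz": 0,"jaw": 1},
    {"x": 0,"y": 0,"z": 0.005,"rx": 0,"ry": 0,"rz": 0,"jaw": 1},
    {"x": 0,"y": 0,"z": 0.003,"rx": 0,"ry": 0,"rz": 0,"jaw": 1},
    {"x": 0,"y": 0,"z": 0,"rx": 0,"ry": 0,"rz": 0,"jaw": 1},
    {"x": 0,"y": 0,"z": 0,"rx": 0,"ry": 0,"rz": 0,"jaw": 1}
  ]
}}

```text
time: 26.65
tcp_pos: [0.4823, 0.0153, 0.0606]
tcp_rot: [179.8, 0.0, 104.6]
ft_force: [0.4, -0.3, -0.2]
grip_width: 0.0553
gripper_force: 20.0
```

```bash
python3 - <<'E'
from h import *
go([.4818,.0156,.0563],[180,0,104.6]); print(sense()['ft_force'],sense()['wrist_torque'])
E
```

```text
turn [0.0034 0.0005 0.0003] shift [ 0.0004 -0.0004  0.0043]
[ 0.41338373 -0.3312027  -0.18655105] [-0.04834014 -0.12346794 -0.01287444]
```

Emit:
{"api": "step_arm", "payload": {
  "commands": [
    {"x": 0,"y": 0,"z": 0.001,"rx": 0,"ry": 0,"rz": 0,"jaw": 1},
    {"x": 0,"y": 0,"z": 0.001,"rx": 0,"ry": 0,"rz": 0,"jaw": 1},
    {"x": 0,"y": 0,"z": 0.001,"rx": 0,"ry": 0,"rz": 0,"jaw": 1},
    {"x": 0,"y": 0,"z": 0,"rx": 0,"ry": 0,"rz": 0,"jaw": 1}
  ]
}}

```text
time: 27.05
tcp_pos: [0.4816, 0.0155, 0.0569]
tcp_rot: [179.9, -0.0, 104.6]
ft_force: [0.4, 1.1, -0.3]
grip_width: 0.0557
gripper_force: 20.0
```

Emit:
{"api": "step_arm", "payload": {
  "commands": [
    {"x": 0,"y": 0,"z": 0.0007,"rx": 0,"ry": 0,"rz": 0,"jaw": 1},
    {"x": 0,"y": 0,"z": 0.0007,"rx": 0,"ry": 0,"rz": 0,"jaw": 1},
    {"x": 0,"y": 0,"z": 0,"rx": 0,"ry": 0,"rz": 0,"jaw": 1}
  ]
}}

```text
time: 27.35
tcp_pos: [0.4817, 0.0155, 0.0561]
tcp_rot: [179.9, 0.0, 104.6]
ft_force: [-2.7, 0.5, 6.6]
grip_width: 0.0555
gripper_force: 20.0
```

Emit:
{"api": "step_arm", "payload": {
  "commands": [
    {"x": 0,"y": 0,"z": 0,"rx": 0,"ry": 0,"rz": 0,"jaw": 0.3},
    {"x": 0,"y": 0,"z": 0,"rx": 0,"ry": 0,"rz": 0,"jaw": 0.3},
    {"x": 0,"y": 0,"z": 0,"rx": 0,"ry": 0,"rz": 0,"jaw": 0.3},
    {"x": 0,"y": 0,"z": -0.015,"rx": 0,"ry": 0,"rz": 0,"jaw": 0.3},
    {"x": 0,"y": 0,"z": -0.02,"rx": 0,"ry": 0,"rz": 0,"jaw": 1},
    {"x": 0,"y": 0,"z": 0,"rx": 0,"ry": 0,"rz": 0,"jaw": 1},
    {"x": 0,"y": 0,"z": 0,"rx": 0,"ry": 0,"rz": 0,"jaw": 1},
    {"x": 0,"y": 0,"z": 0,"rx": 0,"ry": 0,"rz": 0,"jaw": 1},
    {"x": 0,"y": 0,"z": 0,"rx": 0,"ry": 0,"rz": 0,"jaw": 1},
    {"x": 0,"y": 0,"z": 0,"rx": 0,"ry": 0,"rz": 0,"jaw": 1},
    {"x": 0,"y": 0,"z": 0.015,"rx": 0,"ry": 0,"rz": 0,"jaw": 1},
    {"x": 0,"y": 0,"z": 0.01,"rx": 0,"ry": 0,"rz": 0,"jaw": 1},
    {"x": 0,"y": 0,"z": 0,"rx": 0,"ry": 0,"rz": 0,"jaw": 1}
  ]
}}

```text
time: 28.65
tcp_pos: [0.4801, 0.0158, 0.0638]
tcp_rot: [-179.9, -0.1, 104.6]
ft_force: [-0.4, 0.3, 0.7]
grip_width: 0.0005
gripper_force: 0.0
```

```bash
python3 - <<'E'
from h import *
go([.4820,.0155,.062],[180,0,104.6]); print(sense()['ft_force'],sense()['grip_width'])
a=camera('scene')[:,:,::-1];cv2.imwrite('pics/s8.png',cv2.resize(a[180:280,250:350],(600,600),interpolation=cv2.INTER_CUBIC))
E
```

```text
turn [-0.001  -0.0017  0.0005] shift [-0.0007  0.0017  0.0018]
[-0.35693323  0.3413345   0.67463774] 0.0005343467546959892
```

View pics/s8.png

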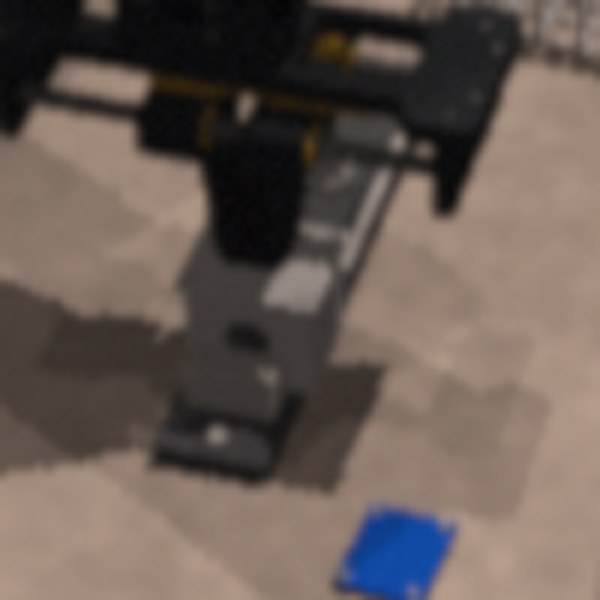

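The cover sits flat on the box at crop (260,280), and the closed fingers are over its centre. I'll press it down.

Emit:
{"api": "step_arm", "payload": {
  "commands": [
    {"x": 0,"y": 0.001,"z": 0.001,"rx": 0,"ry": 0,"rz": 0,"jaw": 1},
    {"x": 0,"y": 0,"z": 0.001,"rx": 0,"ry": 0,"rz": 0,"jaw": 1},
    {"x": 0,"y": 0,"z": 0.0007,"rx": 0,"ry": 0,"rz": 0,"jaw": 1},
    {"x": 0,"y": 0,"z": 0,"rx": 0,"ry": 0,"rz": 0,"jaw": 1},
    {"x": 0,"y": 0,"z": 0,"rx": 0,"ry": 0,"rz": 0,"jaw": 1}
  ]
}}

```text
time: 29.2
tcp_pos: [0.4827, 0.0157, 0.063]
tcp_rot: [179.9, 0.0, 104.6]
ft_force: [0.0, 0.3, 0.8]
grip_width: 0.0003
gripper_force: 0.0
```

Emit:
{"api": "step_arm", "payload": {
  "commands": [
    {"x": 0,"y": 0,"z": 0.001,"rx": 0,"ry": 0,"rz": 0,"jaw": 1},
    {"x": 0,"y": 0,"z": 0.0007,"rx": 0,"ry": 0,"rz": 0,"jaw": 1},
    {"x": 0,"y": 0,"z": 0,"rx": 0,"ry": 0,"rz": 0,"jaw": 1}
  ]
}}

```text
time: 29.5
tcp_pos: [0.4829, 0.0157, 0.0624]
tcp_rot: [179.9, 0.0, 104.6]
ft_force: [-5.1, -0.5, 13.4]
grip_width: 0.0007
gripper_force: 6.5
```

Emit:
{"api": "step_arm", "payload": {
  "commands": [
    {"x": 0,"y": 0,"z": 0.0004,"rx": 0,"ry": 0,"rz": 0,"jaw": 1},
    {"x": 0,"y": 0,"z": 0,"rx": 0,"ry": 0,"rz": 0,"jaw": 1},
    {"x": 0,"y": 0,"z": 0,"rx": 0,"ry": 0,"rz": 0,"jaw": 1},
    {"x": 0,"y": 0,"z": 0,"rx": 0,"ry": 0,"rz": 0,"jaw": 1}
  ]
}}

```text
time: 29.9
tcp_pos: [0.4829, 0.0157, 0.0623]
tcp_rot: [179.9, 0.0, 104.7]
ft_force: [-7.2, 0.7, 16.1]
grip_width: 0.0004
gripper_force: 8.4
```

Emit:
{"api": "step_arm", "payload": {
  "commands": [
    {"x": 0,"y": 0,"z": -0.003,"rx": 0,"ry": 0,"rz": 0,"jaw": 1},
    {"x": 0,"y": 0,"z": -0.04,"rx": 0,"ry": 0,"rz": 0,"jaw": 1},
    {"x": 0,"y": 0,"z": -0.04,"rx": 0,"ry": 0,"rz": 0,"jaw": 0.3},
    {"x": 0,"y": 0,"z": -0.04,"rx": 0,"ry": 0,"rz": 0,"jaw": 0.3},
    {"x": -0.03,"y": -0.03,"z": 0,"rx": 0,"ry": 0,"rz": 0,"jaw": 0.3},
    {"x": -0.03,"y": -0.03,"z": 0,"rx": 0,"ry": 0,"rz": 0,"jaw": 0.3},
    {"x": -0.03,"y": -0.03,"z": 0,"rx": 0,"ry": 0,"rz": 0,"jaw": 0.3}
  ]
}}

```text
time: 30.6
tcp_pos: [0.4174, -0.0949, 0.184]
tcp_rot: [179.8, 0.1, 104.7]
ft_force: [0.1, -0.7, -0.8]
grip_width: 0.0385
gripper_force: 0.0
```

```bash
python3 - <<'E'
from h import *
a=camera('scene')[:,:,::-1];b=camera('top')[:,:,::-1];cv2.imwrite('pics/s9f.png',a);cv2.imwrite('pics/t9f.png',b)
A=cv2.resize(a[190:270,260:340],(400,400),interpolation=cv2.INTER_CUBIC)
B=cv2.resize(b[185:305,270:410],(467,400),interpolation=cv2.INTER_CUBIC)
cv2.imwrite('pics/v9.png',cv2.resize(np.hstack([A,B]),(800,369)))
for nm,bx,z in(('blkA',(364,234,388,259),.02),('blkB',(376,274,396,298),.02)): print(nm,*rect(b,bx,155,'top',z))
print(sense()['joints'])
E
```

```text
blkA [ 0.5526 -0.1834] [0.0214 0.0474] 25.3
blkB [ 0.4492 -0.2142] [0.0311 0.0211] 167.3
[-2.91756355e+01 -5.90635237e+00  1.15639246e+02  1.55923246e-02
  7.01470365e+01 -4.35353951e+01]
```

View pics/v9.png

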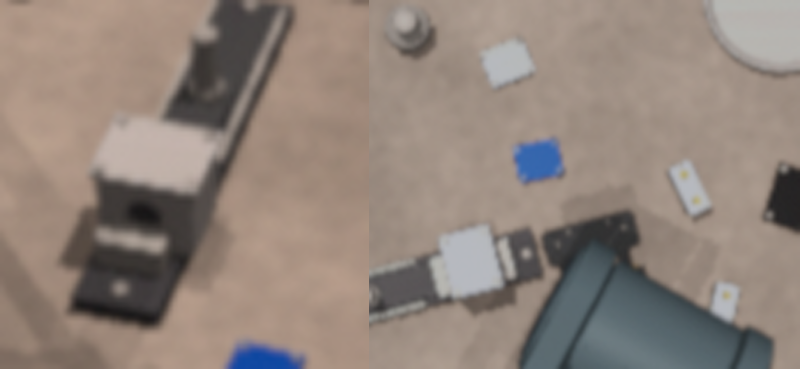

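The cover sits level on the box, left crop (158,155), and overhangs evenly. Now the blocks.

Emit:
{"api": "step_arm", "payload": {
  "commands": [
    {"x": 0,"y": 0,"z": 0,"rx": 0,"ry": 0,"rz": 0.138,"jaw": 0.4},
    {"x": 0,"y": 0,"z": 0,"rx": 0,"ry": 0,"rz": 0.138,"jaw": 0.4},
    {"x": 0,"y": 0,"z": 0,"rx": 0,"ry": 0,"rz": 0.138,"jaw": 0.4},
    {"x": 0,"y": 0,"z": 0,"rx": 0,"ry": 0,"rz": 0.138,"jaw": 0.4},
    {"x": 0,"y": 0,"z": 0,"rx": 0,"ry": 0,"rz": 0.138,"jaw": 0.4},
    {"x": 0,"y": 0,"z": 0,"rx": 0,"ry": 0,"rz": 0.138,"jaw": 0.4},
    {"x": 0,"y": 0,"z": 0,"rx": 0,"ry": 0,"rz": 0.138,"jaw": 0.4},
    {"x": 0,"y": 0,"z": 0,"rx": 0,"ry": 0,"rz": 0.138,"jaw": 0.4},
    {"x": 0,"y": 0,"z": 0,"rx": 0,"ry": 0,"rz": 0.138,"jaw": 0.4},
    {"x": 0,"y": 0,"z": 0,"rx": 0,"ry": 0,"rz": 0.138,"jaw": 0.4},
    {"x": 0,"y": 0,"z": 0,"rx": 0,"ry": 0,"rz": 0,"jaw": 0.4}
  ]
}}

```text
time: 31.8
tcp_pos: [0.4182, -0.0936, 0.1834]
tcp_rot: [180.0, -0.1, 25.5]
ft_force: [-0.5, 0.1, 1.4]
grip_width: 0.0532
gripper_force: 0.0
```

```bash
python3 - <<'E'
from h import *
go([.5525,-.1834,.06],[180,0,25.5])
E
```

```text
turn [ 0.0002 -0.0024  0.0004] shift [0.0826 0.1388 0.1234]
```

Emit:
{"api": "step_arm", "payload": {
  "commands": [
    {"x": 0.0165,"y": 0.0278,"z": 0,"rx": 0,"ry": 0,"rz": 0,"jaw": 0.4},
    {"x": 0.0165,"y": 0.0278,"z": 0,"rx": 0,"ry": 0,"rz": 0,"jaw": 0.4},
    {"x": 0.0165,"y": 0.0278,"z": 0,"rx": 0,"ry": 0,"rz": 0,"jaw": 0.4},
    {"x": 0.0165,"y": 0.0278,"z": 0.02,"rx": 0,"ry": 0,"rz": 0,"jaw": 0.4},
    {"x": 0.0165,"y": 0.0278,"z": 0.02,"rx": 0,"ry": 0,"rz": 0,"jaw": 0.4},
    {"x": 0,"y": 0,"z": 0.04,"rx": 0,"ry": 0,"rz": 0,"jaw": 0.4},
    {"x": 0,"y": 0,"z": 0.04,"rx": 0,"ry": 0,"rz": 0,"jaw": 0.4},
    {"x": 0,"y": 0,"z": 0,"rx": 0,"ry": 0,"rz": 0,"jaw": 0.4},
    {"x": 0,"y": 0,"z": 0,"rx": 0,"ry": 0,"rz": 0,"jaw": 0.4}
  ]
}}

```text
time: 32.7
tcp_pos: [0.5524, -0.1833, 0.0636]
tcp_rot: [-179.9, -0.1, 25.7]
ft_force: [0.2, -0.3, 1.1]
grip_width: 0.0527
gripper_force: 0.0
```

```bash
python3 - <<'E'
from h import *
go([.5525,-.1834,.006],[180,0,25.5])
b=camera('top')[:,:,::-1]; cv2.imwrite('pics/t10.png',b)
print(rect(b,(376,274,396,298),155,'top',.02))
k=plane('top',[(164,237.5),(212,230),(219,290),(170,296)],.07)
print('basket',k[:,:2].round(3),k.mean(0))
E
```

```text
turn [-0.0013 -0.0013  0.0035] shift [0.     0.0001 0.0576]Traceback (most recent call last):
  File "<stdin>", line 4, in <module>
  File "h.py", line 21, in rect
    m=(g.min(2)>thr).astype('uint8'); cs=cv2.findContours(m,0,2)[0]; c=max(cs,key=cv2.contourArea)
                                                                       ~~~^^^^^^^^^^^^^^^^^^^^^^^^
ValueError: max() iterable argument is empty
```

Emit:
{"api": "step_arm", "payload": {
  "grip_force": 25,
  "commands": [
    {"x": 0,"y": 0,"z": 0.03,"rx": 0,"ry": 0,"rz": 0,"jaw": 0.4},
    {"x": 0,"y": 0,"z": 0.018,"rx": 0,"ry": 0,"rz": 0,"jaw": 0.4},
    {"x": 0,"y": 0,"z": 0.008,"rx": 0,"ry": 0,"rz": 0,"jaw": 0.4},
    {"x": 0,"y": 0,"z": 0,"rx": 0,"ry": 0,"rz": 0,"jaw": 1},
    {"x": 0,"y": 0,"z": 0,"rx": 0,"ry": 0,"rz": 0,"jaw": 1},
    {"x": 0,"y": 0,"z": 0,"rx": 0,"ry": 0,"rz": 0,"jaw": 1},
    {"x": 0,"y": 0,"z": 0,"rx": 0,"ry": 0,"rz": 0,"jaw": 1},
    {"x": 0,"y": 0,"z": 0,"rx": 0,"ry": 0,"rz": 0,"jaw": 1},
    {"x": 0,"y": 0,"z": 0,"rx": 0,"ry": 0,"rz": 0,"jaw": 1},
    {"x": 0,"y": 0,"z": -0.03,"rx": 0,"ry": 0,"rz": 0,"jaw": 1},
    {"x": 0,"y": 0,"z": -0.04,"rx": 0,"ry": 0,"rz": 0,"jaw": 1},
    {"x": 0,"y": 0,"z": -0.04,"rx": 0,"ry": 0,"rz": 0,"jaw": 1},
    {"x": 0,"y": 0,"z": -0.04,"rx": 0,"ry": 0,"rz": 0,"jaw": 1},
    {"x": 0,"y": 0,"z": -0.02,"rx": 0,"ry": 0,"rz": 0,"jaw": 1}
  ]
}}

```text
time: 34.15
tcp_pos: [0.5539, -0.1847, 0.182]
tcp_rot: [179.7, -0.3, 25.6]
ft_force: [0.4, -0.3, -0.9]
grip_width: 0.0219
gripper_force: 25.0
```

```bash
python3 - <<'E'
from h import *
k=plane('top',[(164,237.5),(212,230),(219,290),(170,296)],.07)
print('basket',k[:,:2].round(3),k.mean(0)); d=k[2]-k[1];print(np.degrees(np.arctan2(d[1],d[0])))
k=plane('scene',[(342,140),(397,153),(384,184),(326,163)],.07); print(k[:,:2].round(3),k.mean(0))
go([.5,.3,.17],[180,0,25.5])
E
```

```text
basket [[0.571 0.388]
 [0.591 0.258]
 [0.43  0.237]
 [0.414 0.368]] [0.50173369 0.3126962  0.07      ]
-172.53454972488151
[[0.424 0.353]
 [0.579 0.37 ]
 [0.606 0.234]
 [0.439 0.239]] [0.51202825 0.2989374  0.07      ]
turn [ 0.005  -0.0054  0.0013] shift [ 0.16   -0.4607  0.012 ]
```

Emit:
{"api": "step_arm", "payload": {
  "commands": [
    {"x": 0.0103,"y": -0.0371,"z": 0,"rx": 0,"ry": 0,"rz": 0,"jaw": 1},
    {"x": 0.0103,"y": -0.0371,"z": 0,"rx": 0,"ry": 0,"rz": 0,"jaw": 1},
    {"x": 0.0103,"y": -0.0371,"z": 0,"rx": 0,"ry": 0,"rz": 0,"jaw": 1},
    {"x": 0.0103,"y": -0.0371,"z": 0,"rx": 0,"ry": 0,"rz": 0,"jaw": 1},
    {"x": 0.0103,"y": -0.0371,"z": 0,"rx": 0,"ry": 0,"rz": 0,"jaw": 1},
    {"x": 0.0103,"y": -0.0371,"z": 0,"rx": 0,"ry": 0,"rz": 0,"jaw": 1},
    {"x": 0.0103,"y": -0.0371,"z": 0,"rx": 0,"ry": 0,"rz": 0,"jaw": 1},
    {"x": 0.0103,"y": -0.0371,"z": 0,"rx": 0,"ry": 0,"rz": 0,"jaw": 1},
    {"x": 0.0103,"y": -0.0371,"z": 0,"rx": 0,"ry": 0,"rz": 0,"jaw": 1},
    {"x": 0.0103,"y": -0.0371,"z": 0,"rx": 0,"ry": 0,"rz": 0,"jaw": 1},
    {"x": 0.0103,"y": -0.0371,"z": 0,"rx": 0,"ry": 0,"rz": 0,"jaw": 1},
    {"x": 0.0103,"y": -0.0371,"z": 0,"rx": 0,"ry": 0,"rz": 0,"jaw": 1},
    {"x": 0.0103,"y": -0.0371,"z": 0,"rx": 0,"ry": 0,"rz": 0,"jaw": 1},
    {"x": 0,"y": 0,"z": 0,"rx": 0,"ry": 0,"rz": 0,"jaw": 1},
    {"x": 0,"y": 0,"z": 0,"rx": 0,"ry": 0,"rz": 0,"jaw": 1}
  ]
}}

```text
time: 35.65
tcp_pos: [0.4646, 0.3094, 0.1777]
tcp_rot: [180.0, -0.1, 25.7]
ft_force: [0.4, 0.2, -0.6]
grip_width: 0.022
gripper_force: 25.0
```

```bash
python3 - <<'E'
from h import *
go([.467,.308,.035],[180,0,25.5])
a=camera('scene')[:,:,::-1];b=camera('top')[:,:,::-1];cv2.imwrite('pics/s11.png',a);cv2.imwrite('pics/t11.png',b)
print(rect(b,(376,274,396,298),155,'top',.02))
A=cv2.resize(a[110:360,60:460],(800,500),interpolation=cv2.INTER_CUBIC);cv2.imwrite('pics/v11.png',A)
E
```

```text
turn [ 0.0008 -0.0017  0.0034] shift [0.0016 0.0023 0.1427]
(array([ 0.4412, -0.2122]), array([0.0485, 0.0227]), np.float64(167.9))
```

View pics/v11.png

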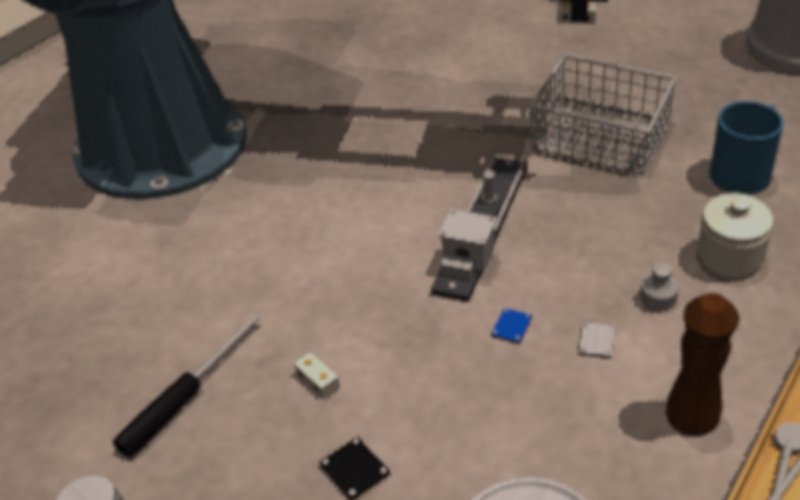

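Only one block is left on the granite, at crop (315,373). The held block is above the basket, and the cover is still seated.

Emit:
{"api": "step_arm", "payload": {
  "commands": [
    {"x": 0.003,"y": 0.002,"z": 0.02,"rx": 0,"ry": 0,"rz": 0,"jaw": 1},
    {"x": 0,"y": 0,"z": 0.035,"rx": 0,"ry": 0,"rz": 0,"jaw": 1},
    {"x": 0,"y": 0,"z": 0.035,"rx": 0,"ry": 0,"rz": 0,"jaw": 1},
    {"x": 0,"y": 0,"z": 0.03,"rx": 0,"ry": 0,"rz": 0,"jaw": 1},
    {"x": 0,"y": 0,"z": 0.02,"rx": 0,"ry": 0,"rz": 0,"jaw": 1},
    {"x": 0,"y": 0,"z": 0,"rx": 0,"ry": 0,"rz": 0,"jaw": 1},
    {"x": 0,"y": 0,"z": 0,"rx": 0,"ry": 0,"rz": 0,"jaw": 0.6},
    {"x": 0,"y": 0,"z": 0,"rx": 0,"ry": 0,"rz": 0,"jaw": 0.6},
    {"x": 0,"y": 0,"z": 0,"rx": 0,"ry": 0,"rz": 0,"jaw": 0.6},
    {"x": 0,"y": 0,"z": -0.04,"rx": 0,"ry": 0,"rz": 0,"jaw": 0.6},
    {"x": 0,"y": 0,"z": -0.04,"rx": 0,"ry": 0,"rz": 0,"jaw": 0.6},
    {"x": 0,"y": 0,"z": -0.04,"rx": 0,"ry": 0,"rz": 0,"jaw": 0.4},
    {"x": 0,"y": 0,"z": -0.02,"rx": 0,"ry": 0,"rz": 0.1,"jaw": 0.4},
    {"x": 0,"y": 0,"z": 0,"rx": 0,"ry": 0,"rz": 0.118,"jaw": 0.4},
    {"x": 0,"y": 0,"z": 0,"rx": 0,"ry": 0,"rz": 0.12,"jaw": 0.4},
    {"x": 0,"y": 0,"z": 0,"rx": 0,"ry": 0,"rz": 0.12,"jaw": 0.4},
    {"x": 0,"y": 0,"z": 0,"rx": 0,"ry": 0,"rz": 0.12,"jaw": 0.4},
    {"x": 0,"y": 0,"z": 0,"rx": 0,"ry": 0,"rz": 0.08,"jaw": 0.4},
    {"x": 0,"y": 0,"z": 0,"rx": 0,"ry": 0,"rz": 0,"jaw": 0.4}
  ]
}}

```text
time: 37.65
tcp_pos: [0.469, 0.3086, 0.1791]
tcp_rot: [-179.9, -0.2, -12.2]
ft_force: [0.4, -1.3, 0.1]
grip_width: 0.0528
gripper_force: 0.0
```

```bash
python3 - <<'E'
from h import *
b=camera('top')[:,:,::-1];cv2.imwrite('pics/t12.png',b)
try: print(rect(b,(376,274,396,298),155,'top',.02))
except Exception as e: print(e)
go([.4412,-.2122,.06],[180,0,-12.3]); print(sense()['joints'])
E
```

```text
(array([ 0.4413, -0.2123]), array([0.0483, 0.0228]), np.float64(167.6))
turn [-0.002  -0.0034  0.0048] shift [0.0838 0.5147 0.1189]
[ 2.12407953e+01  1.19668955e+01  9.74525023e+01 -1.41962257e-02
  7.03540893e+01  1.23270485e+02]
```

Emit:
{"api": "step_arm", "payload": {
  "commands": [
    {"x": 0.006,"y": 0.0368,"z": 0,"rx": 0,"ry": 0,"rz": 0.004,"jaw": 0.4},
    {"x": 0.006,"y": 0.0368,"z": 0,"rx": 0,"ry": 0,"rz": 0,"jaw": 0.4},
    {"x": 0.006,"y": 0.0368,"z": 0,"rx": 0,"ry": 0,"rz": 0,"jaw": 0.4},
    {"x": 0.006,"y": 0.0368,"z": 0,"rx": 0,"ry": 0,"rz": 0,"jaw": 0.4},
    {"x": 0.006,"y": 0.0368,"z": 0,"rx": 0,"ry": 0,"rz": 0,"jaw": 0.4},
    {"x": 0.006,"y": 0.0368,"z": 0,"rx": 0,"ry": 0,"rz": 0,"jaw": 0.4},
    {"x": 0.006,"y": 0.0368,"z": 0,"rx": 0,"ry": 0,"rz": 0,"jaw": 0.4},
    {"x": 0.006,"y": 0.0368,"z": 0,"rx": 0,"ry": 0,"rz": 0,"jaw": 0.4},
    {"x": 0.006,"y": 0.0368,"z": 0,"rx": 0,"ry": 0,"rz": 0,"jaw": 0.4},
    {"x": 0.006,"y": 0.0368,"z": 0,"rx": 0,"ry": 0,"rz": 0,"jaw": 0.4},
    {"x": 0.006,"y": 0.0368,"z": 0,"rx": 0,"ry": 0,"rz": 0,"jaw": 0.4},
    {"x": 0.006,"y": 0.0368,"z": 0.02,"rx": 0,"ry": 0,"rz": 0,"jaw": 0.4},
    {"x": 0.006,"y": 0.0368,"z": 0.03,"rx": 0,"ry": 0,"rz": 0,"jaw": 0.4},
    {"x": 0.006,"y": 0.0363,"z": 0.03,"rx": 0,"ry": 0,"rz": 0,"jaw": 0.4},
    {"x": 0,"y": 0,"z": 0.03,"rx": 0,"ry": 0,"rz": 0,"jaw": 0.4},
    {"x": 0,"y": 0,"z": 0,"rx": 0,"ry": 0,"rz": 0,"jaw": 0.4},
    {"x": 0,"y": 0,"z": 0,"rx": 0,"ry": 0,"rz": 0,"jaw": 0.4}
  ]
}}

```text
time: 39.4
tcp_pos: [0.4407, -0.2119, 0.0678]
tcp_rot: [-179.9, -0.1, -12.3]
ft_force: [0.2, -0.6, -0.3]
grip_width: 0.0529
gripper_force: 0.0
```

```bash
python3 - <<'E'
from h import *
go([.4412,-.2122,.006],[180,0,-12.3])
E
```

```text
turn [-0.0017 -0.0011  0.0001] shift [0.0005 0.0002 0.0618]
```

Emit:
{"api": "step_arm", "payload": {
  "grip_force": 25,
  "commands": [
    {"x": 0,"y": 0,"z": 0.03,"rx": 0,"ry": 0,"rz": 0,"jaw": 0.4},
    {"x": 0,"y": 0,"z": 0.02,"rx": 0,"ry": 0,"rz": 0,"jaw": 0.4},
    {"x": 0,"y": 0,"z": 0.01,"rx": 0,"ry": 0,"rz": 0,"jaw": 0.4},
    {"x": 0,"y": 0,"z": 0,"rx": 0,"ry": 0,"rz": 0,"jaw": 1},
    {"x": 0,"y": 0,"z": 0,"rx": 0,"ry": 0,"rz": 0,"jaw": 1},
    {"x": 0,"y": 0,"z": 0,"rx": 0,"ry": 0,"rz": 0,"jaw": 1},
    {"x": 0,"y": 0,"z": 0,"rx": 0,"ry": 0,"rz": 0,"jaw": 1},
    {"x": 0,"y": 0,"z": 0,"rx": 0,"ry": 0,"rz": 0,"jaw": 1},
    {"x": 0,"y": 0,"z": 0,"rx": 0,"ry": 0,"rz": 0,"jaw": 1},
    {"x": 0,"y": 0,"z": -0.03,"rx": 0,"ry": 0,"rz": 0,"jaw": 1},
    {"x": 0,"y": 0,"z": -0.04,"rx": 0,"ry": 0,"rz": 0,"jaw": 1},
    {"x": 0,"y": 0,"z": -0.04,"rx": 0,"ry": 0,"rz": 0,"jaw": 1},
    {"x": 0,"y": 0,"z": -0.04,"rx": 0,"ry": 0,"rz": 0,"jaw": 1},
    {"x": 0,"y": 0,"z": -0.02,"rx": 0,"ry": 0,"rz": 0,"jaw": 1}
  ]
}}

```text
time: 40.8
tcp_pos: [0.4419, -0.2134, 0.1815]
tcp_rot: [179.9, -0.4, -12.4]
ft_force: [0.1, -0.5, -0.2]
grip_width: 0.0216
gripper_force: 24.9
```

```bash
python3 - <<'E'
from h import *
go([.53,.312,.17],[180,0,-12.3])
E
```

```text
turn [ 0.0014 -0.0069 -0.0011] shift [-0.0258 -0.5321  0.0115]
```

Emit:
{"api": "step_arm", "payload": {
  "commands": [
    {"x": -0.0017,"y": -0.038,"z": 0,"rx": 0,"ry": 0,"rz": 0,"jaw": 1},
    {"x": -0.0017,"y": -0.038,"z": 0,"rx": 0,"ry": 0,"rz": 0,"jaw": 1},
    {"x": -0.0017,"y": -0.038,"z": 0,"rx": 0,"ry": 0,"rz": 0,"jaw": 1},
    {"x": -0.0017,"y": -0.038,"z": 0,"rx": 0,"ry": 0,"rz": 0,"jaw": 1},
    {"x": -0.0017,"y": -0.038,"z": 0,"rx": 0,"ry": 0,"rz": 0,"jaw": 1},
    {"x": -0.0017,"y": -0.038,"z": 0,"rx": 0,"ry": 0,"rz": 0,"jaw": 1},
    {"x": -0.0017,"y": -0.038,"z": 0,"rx": 0,"ry": 0,"rz": 0,"jaw": 1},
    {"x": -0.0017,"y": -0.038,"z": 0,"rx": 0,"ry": 0,"rz": 0,"jaw": 1},
    {"x": -0.0017,"y": -0.038,"z": 0,"rx": 0,"ry": 0,"rz": 0,"jaw": 1},
    {"x": -0.0017,"y": -0.038,"z": 0,"rx": 0,"ry": 0,"rz": 0,"jaw": 1},
    {"x": -0.0017,"y": -0.038,"z": 0,"rx": 0,"ry": 0,"rz": 0,"jaw": 1},
    {"x": -0.0017,"y": -0.038,"z": 0,"rx": 0,"ry": 0,"rz": 0,"jaw": 1},
    {"x": -0.0017,"y": -0.038,"z": 0,"rx": 0,"ry": 0,"rz": 0,"jaw": 1},
    {"x": -0.0017,"y": -0.038,"z": 0,"rx": 0,"ry": 0,"rz": 0,"jaw": 1},
    {"x": 0,"y": 0,"z": 0,"rx": 0,"ry": 0,"rz": 0,"jaw": 1},
    {"x": 0,"y": 0,"z": 0,"rx": 0,"ry": 0,"rz": 0,"jaw": 1}
  ]
}}

```text
time: 42.4
tcp_pos: [0.5308, 0.3128, 0.1775]
tcp_rot: [-180.0, -0.1, -12.3]
ft_force: [-0.5, 0.2, -0.5]
grip_width: 0.0215
gripper_force: 24.9
```

```bash
python3 - <<'E'
from h import *
go([.533,.312,.04],[180,0,-12.3])
E
```

```text
turn [-0.0002 -0.0013  0.0006] shift [0.0023 0.0003 0.1375]
```

Lower, release and lift, then back the arm away from the basket and holder for a last look.

Emit:
{"api": "step_arm", "payload": {
  "commands": [
    {"x": 0.002,"y": 0,"z": 0.02,"rx": 0,"ry": 0,"rz": 0,"jaw": 1},
    {"x": 0,"y": 0,"z": 0.035,"rx": 0,"ry": 0,"rz": 0,"jaw": 1},
    {"x": 0,"y": 0,"z": 0.035,"rx": 0,"ry": 0,"rz": 0,"jaw": 1},
    {"x": 0,"y": 0,"z": 0.03,"rx": 0,"ry": 0,"rz": 0,"jaw": 1},
    {"x": 0,"y": 0,"z": 0.015,"rx": 0,"ry": 0,"rz": 0,"jaw": 1},
    {"x": 0,"y": 0,"z": 0,"rx": 0,"ry": 0,"rz": 0,"jaw": 0.6},
    {"x": 0,"y": 0,"z": 0,"rx": 0,"ry": 0,"rz": 0,"jaw": 0.6},
    {"x": 0,"y": 0,"z": 0,"rx": 0,"ry": 0,"rz": 0,"jaw": 0.6},
    {"x": 0,"y": 0,"z": 0,"rx": 0,"ry": 0,"rz": 0,"jaw": 0.6},
    {"x": 0,"y": 0,"z": -0.04,"rx": 0,"ry": 0,"rz": 0,"jaw": 0.6},
    {"x": 0,"y": 0,"z": -0.04,"rx": 0,"ry": 0,"rz": 0,"jaw": 0.6},
    {"x": 0,"y": 0,"z": -0.04,"rx": 0,"ry": 0,"rz": 0,"jaw": 0.6},
    {"x": -0.03,"y": -0.02,"z": -0.03,"rx": 0,"ry": 0,"rz": 0,"jaw": 0.6},
    {"x": -0.04,"y": -0.02,"z": -0.02,"rx": 0,"ry": 0,"rz": 0,"jaw": 0.6},
    {"x": -0.04,"y": -0.02,"z": 0,"rx": 0,"ry": 0,"rz": 0,"jaw": 0.6},
    {"x": -0.04,"y": -0.02,"z": 0,"rx": 0,"ry": 0,"rz": 0,"jaw": 0.6},
    {"x": -0.04,"y": -0.02,"z": 0,"rx": 0,"ry": 0,"rz": 0,"jaw": 0.6},
    {"x": 0,"y": 0,"z": 0,"rx": 0,"ry": 0,"rz": 0,"jaw": 0.6}
  ]
}}

```text
time: 44.2
tcp_pos: [0.3649, 0.4535, 0.2141]
tcp_rot: [-179.8, -0.1, -12.0]
ft_force: [-0.3, -1.0, -0.5]
grip_width: 0.0352
gripper_force: 0.0
```

```bash
python3 - <<'E'
from h import *
a=camera('scene')[:,:,::-1];b=camera('top')[:,:,::-1];cv2.imwrite('pics/s13f.png',a);cv2.imwrite('pics/t13f.png',b)
A=cv2.resize(a[130:280,250:430],(480,400),interpolation=cv2.INTER_CUBIC)
B=cv2.resize(b[220:310,155:227],(320,400),interpolation=cv2.INTER_CUBIC)
cv2.imwrite('pics/v13.png',np.hstack([A,B]))
for t in(155,170): print(rect(b,(286,252,318,288),t,'top',.062))
# white blobs with brass/white block colour across both images
for n,im in(('scene',a),('top',b)):
    h=cv2.cvtColor(im,cv2.COLOR_BGR2HSV); m=cv2.inRange(h,(18,110,130),(34,255,255)); q=cv2.connectedComponentsWithStats(m)
    print(n,[(tuple(c.round()),int(s[4])) for c,s in zip(q[3][1:],q[2][1:]) if 1<=s[4]<40][:25])
E
```

```text
(array([0.4836, 0.0201]), array([0.0562, 0.0557]), np.float64(103.9))
(array([0.4835, 0.0203]), array([0.0536, 0.0524]), np.float64(103.9))
scene [((np.float64(371.0), np.float64(175.0)), 1), ((np.float64(500.0), np.float64(255.0)), 13), ((np.float64(494.0), np.float64(268.0)), 4), ((np.float64(492.0), np.float64(271.0)), 1), ((np.float64(489.0), np.float64(276.0)), 1), ((np.float64(484.0), np.float64(309.0)), 2), ((np.float64(469.0), np.float64(335.0)), 1), ((np.float64(429.0), np.float64(352.0)), 3)]
top [((np.float64(267.0), np.float64(109.0)), 1), ((np.float64(280.0), np.float64(109.0)), 2), ((np.float64(287.0), np.float64(109.0)), 3), ((np.float64(300.0), np.float64(109.0)), 1), ((np.float64(326.0), np.float64(109.0)), 2), ((np.float64(387.0), np.float64(110.0)), 1), ((np.float64(387.0), np.float64(114.0)), 1), ((np.float64(228.0), np.float64(123.0)), 1), ((np.float64(228.0), np.float64(125.0)), 1), ((np.float64(228.0), np.float64(128.0)), 2), ((np.float64(12.0), np.float64(225.0)), 1), ((np.float64(12.0), np.float64(232.0)), 1), ((np.float64(6.0), np.float64(239.0)), 1), ((np.float64(8.0), np.float64(239.0)), 1), ((np.float64(3.0), np.float64(241.0)), 1), ((np.float64(0.0), np.float64(242.0)), 1), ((np.float64(6.0), np.float64(242.0)), 2)]
```

View pics/v13.png

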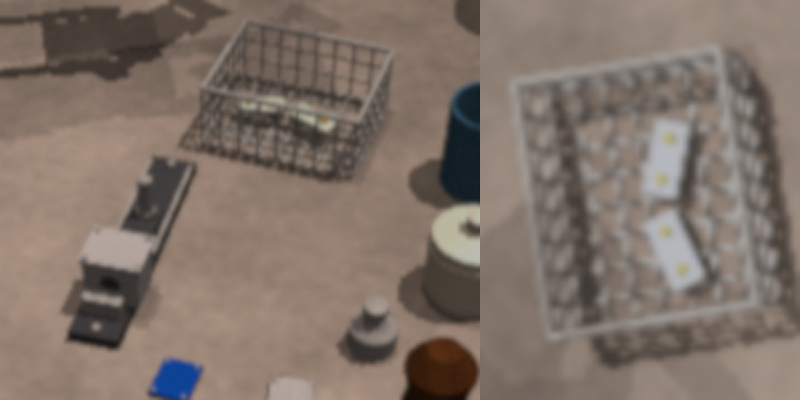

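Both blocks lie flat in the basket, right crop (668,155) and (675,250), and the cover is still on the clamped box. I'll look at one full top view to be sure no other block is left.

View pics/t13f.png

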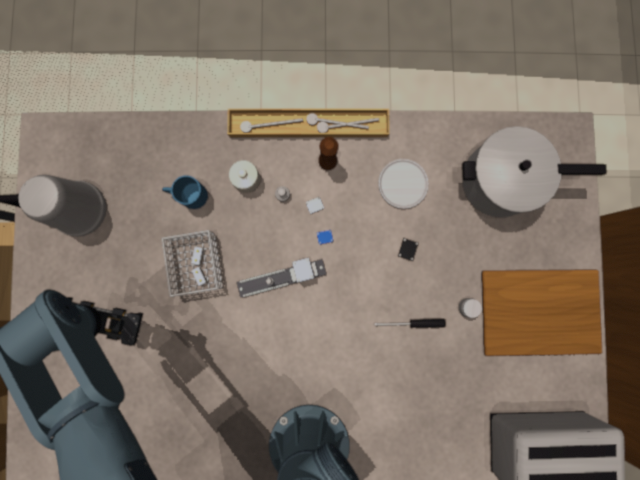

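The full top view shows no blocks left on the granite. The two blocks are in the basket at (197,267), the cover is on the box at (302,270), and the other kitchen things are where they were. I'm handing in.

```bash
python3 -c "
from rig import *
print(hand_in())"
```

```text
the job is handed in; nothing more can be done
None
```

The job is handed in, but the judge returned no verdict; in the last pictures the box stands clamped with its open side up, the cover is seated and was pressed with about 16 N, both blocks are in the basket, and no other kitchen thing appears to have moved.

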